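# Empty the dustpan of offcuts into the scrap box and hang it up

### The job

Swing the lid of the scrap box right open, past upright, and let go of it; pick up the dustpan by its handle and tip it over the box so that all five offcuts slide off it into the box. Then hang the dustpan on the steel rail by the hook under its handle, so that it hangs freely with its mouth down, and let go of it. Last, shut the box's lid fully; leave the other things on the bench where they are and upright.

Things in the scene. Friction and masses are not known exactly. Their poses are not given: they have to be found in the camera images.
- scrap_box: Plywood box fixed to the bench, 160 mm deep (its x) by 240 wide (its y) by 90 high, walls and floor 9 mm thick, inside 142 x 222 mm. Origin at the centre of its underside, z up. The lid's hinge lies along its +x rim (x = 80, z = 90 mm, parallel to y); its front, -x, faces to the robot's left, toward the dustpan.
- box_floor (a point): Centre of the scrap box's inner floor, 9 mm over the bench; axes as the box's.
- lid (a joint): Hinge of the box's lid, a plywood board 168 mm from hinge to front edge, 244 mm wide, 10 mm thick, 0.16 kg: 0 shut, 1.75 rad leaning back at its stop. The hinge is stiff (0.2 N m): the lid stays at whatever angle it is left. It may start a little ajar.
- lid_knob (a point): Grip point of the round dark wooden knob on the lid near its front edge: 29 mm wide, its top 13 mm above this point. The point is 138 mm from the hinge line along the lid (-x of this point) and 38 mm above the lid's underside, 28 mm above its upper face; z is the knob's axis, square to the lid, y is parallel to the hinge. The axes turn with the lid.
- lid_hinge (a point): Middle of the lid's hinge line, in the plane of the lid's underside; y lies along the hinge, -x points to the lid's front edge, and the axes turn with the lid. Opening is a positive turn about y: the front edge rises and goes over toward the box's +x.
- dustpan: Blue plastic dustpan, 0.13 kg, 180 mm wide, lying flat with the five offcuts on it. x points from handle to open mouth, z up, origin on the underside. Floor 2 mm thick, x = -27 to 136 mm (the mouth); side walls 32 mm, back wall (x = -28) 43 mm high. Handle: a bar 24 mm wide (y), x = -130 to -36, z = 26 to 36 mm, free underneath and beside.
- pan_grip (a point): Middle of the dustpan's handle, at x = -75, z = 31 mm in the dustpan's frame; axes as the dustpan's. A good place to grip across the 24 mm width.
- pan_lip (a point): Middle of the front edge of the dustpan's mouth, 135 mm ahead of its origin.
- pan_hook (a point): Where the bar lies in the hook under the handle's end: x = -133, z = 18.5 mm in the dustpan's frame, same axes. The handle's end curls under (rear at x = -140) and runs back toward the pan as a 17 mm wide tongue to x = -104. The gap between handle (z = 26) and tongue (top z = 11 rear, 5 tip) opens toward the mouth (+x): mouth down, it goes over a bar from above.
- rail: Hanging rail fixed to the bench behind and left of the dustpan: a steel tube 10 mm thick bent to a level bar 300 mm over the bench on two posts 300 mm apart. Origin on the bench midway between the posts; the bar runs along its y.
- rail_mid (a point): Middle of the level bar, on its axis, 300 mm over the bench; the bar runs along y (straight for 125 mm either side), z up.
- peg_a: Sawn peg of pale wood, 13 x 40 x 14 mm, one of the five offcuts, on the dustpan's floor. Origin at the centre of its underside.
- peg_b: As peg_a, 13 x 42 x 14 mm.
- peg_c: As peg_a, 13 x 40 x 14 mm.
- block_a: Small sawn block of pale wood, 17 x 23 x 16 mm, one of the five offcuts, on the dustpan's floor. Origin at the centre of its underside.
- block_b: As block_a.
- oil_bottle: Small amber bottle with a black cap, 36 mm wide and 54 mm high, standing to the left; leave alone. Origin under its centre.
- glue_bottle: White glue bottle with a red nozzle, 49 mm wide and 138 mm high, standing behind the scrap box; leave alone. Origin under its centre.
- screwdriver: Screwdriver with a yellow handle, 185 mm long, lying on the bench to the left; leave alone. Origin under its centre.
- mallet: Small beech mallet, 204 mm long, head 92 x 50 x 55 mm, lying on the bench to the left; leave alone. Origin under its centre.

How it is judged:
On the way, in this order (a step that is already met when the one before it is completed fails the run):
1. the lid stands open by itself (past 1.35 rad, fingers off it), the offcuts still on the dustpan (value of joint lid above 1.35 rad and contact force between scrap_box and the fingers below 0.05 N and x of peg_a in the frame of dustpan between -0.03 and 0.135 m and y of peg_a in the frame of dustpan between -0.088 and 0.088 m and z of peg_a in the frame of dustpan between -0.005 and 0.05 m and x of peg_b in the frame of dustpan between -0.03 and 0.135 m and y of peg_b in the frame of dustpan between -0.088 and 0.088 m and z of peg_b in the frame of dustpan between -0.005 and 0.05 m and x of peg_c in the frame of dustpan between -0.03 and 0.135 m and y of peg_c in the frame of dustpan between -0.088 and 0.088 m and z of peg_c in the frame of dustpan between -0.005 and 0.05 m and x of block_a in the frame of dustpan between -0.03 and 0.135 m and y of block_a in the frame of dustpan between -0.088 and 0.088 m and z of block_a in the frame of dustpan between -0.005 and 0.05 m and x of block_b in the frame of dustpan between -0.03 and 0.135 m and y of block_b in the frame of dustpan between -0.088 and 0.088 m and z of block_b in the frame of dustpan between -0.005 and 0.05 m), for 0.2 s.
2. the dustpan is held tipped mouth down over the box and all five offcuts have slid into the box (x of peg_a in the frame of box_floor between -0.074 and 0.074 m and y of peg_a in the frame of box_floor between -0.114 and 0.114 m and z of peg_a in the frame of box_floor between -0.01 and 0.075 m and x of peg_b in the frame of box_floor between -0.074 and 0.074 m and y of peg_b in the frame of box_floor between -0.114 and 0.114 m and z of peg_b in the frame of box_floor between -0.01 and 0.075 m and x of peg_c in the frame of box_floor between -0.074 and 0.074 m and y of peg_c in the frame of box_floor between -0.114 and 0.114 m and z of peg_c in the frame of box_floor between -0.01 and 0.075 m and x of block_a in the frame of box_floor between -0.074 and 0.074 m and y of block_a in the frame of box_floor between -0.114 and 0.114 m and z of block_a in the frame of box_floor between -0.01 and 0.075 m and x of block_b in the frame of box_floor between -0.074 and 0.074 m and y of block_b in the frame of box_floor between -0.114 and 0.114 m and z of block_b in the frame of box_floor between -0.01 and 0.075 m and angle between dustpan's own x axis and vertical above 2 rad and contact force between dustpan and the fingers above 1 N and horizontal distance between pan_lip and box_floor below 0.15 m), for 0.2 s.
3. the dustpan hangs from the rail by its hook, mouth down, let go (it may sway a little) (x of pan_hook in the frame of rail_mid between -0.015 and 0.015 m and z of pan_hook in the frame of rail_mid between -0.02 and 0.015 m and y of pan_hook in the frame of rail_mid between -0.125 and 0.125 m and angle between dustpan's own x axis and vertical above 2.55 rad and contact force between dustpan and rail above 0.5 N and contact force between dustpan and the fingers below 0.05 N and linear speed of dustpan below 0.5 m/s), for 0.3 s.
At the end, for the whole second after the job is handed in: All five offcuts lie inside the scrap box, its lid is shut to within 0.04 rad (7 mm at the front edge), and the dustpan hangs from the rail's level bar by its hook, mouth down (within 34 degrees of plumb; it may still sway a little), let go by the gripper (all of step 3 and value of joint lid below 0.04 rad and velocity of joint lid below 0.05 rad/s and x of peg_a in the frame of box_floor between -0.074 and 0.074 m and y of peg_a in the frame of box_floor between -0.114 and 0.114 m and z of peg_a in the frame of box_floor between -0.01 and 0.075 m and x of peg_b in the frame of box_floor between -0.074 and 0.074 m and y of peg_b in the frame of box_floor between -0.114 and 0.114 m and z of peg_b in the frame of box_floor between -0.01 and 0.075 m and x of peg_c in the frame of box_floor between -0.074 and 0.074 m and y of peg_c in the frame of box_floor between -0.114 and 0.114 m and z of peg_c in the frame of box_floor between -0.01 and 0.075 m and x of block_a in the frame of box_floor between -0.074 and 0.074 m and y of block_a in the frame of box_floor between -0.114 and 0.114 m and z of block_a in the frame of box_floor between -0.01 and 0.075 m and x of block_b in the frame of box_floor between -0.074 and 0.074 m and y of block_b in the frame of box_floor between -0.114 and 0.114 m and z of block_b in the frame of box_floor between -0.01 and 0.075 m); the robot touches nothing.
It fails at once if the oil bottle is pushed more than 40 mm or tipped over (distance of oil_bottle from where it was at the start of the episode above 0.04 m or angle between oil_bottle's own z axis and vertical above 0.5 rad).
It fails at once if the glue bottle is pushed more than 40 mm or tipped over (distance of glue_bottle from where it was at the start of the episode above 0.04 m or angle between glue_bottle's own z axis and vertical above 0.5 rad).
It fails at once if the screwdriver is pushed more than 40 mm or tipped over (distance of screwdriver from where it was at the start of the episode above 0.04 m).
It fails at once if the mallet is pushed more than 40 mm or tipped over (distance of mallet from where it was at the start of the episode above 0.04 m).
It also fails if it takes over 72 s, if anything falls off the work surface, if the arm or the gripper's body presses on something with over 40 N, if the wrist force passes 120 N, or if a joint passes its speed limit or range.

### The arm

A 7-joint arm with a two-finger parallel gripper is mounted at the origin on a cart in front of the work surface, level with it; the furniture and walls round the work are solid. World frame = base frame: x ahead of the robot, y to its left, z up, the work surface at z = 0. Lengths are in m, angles in rad, forces in N, time in s.
With the tool pointing down it reaches from about 0.35 to 0.9 m from the base axis. Payload 8.1 kg.
Tool frame: the origin (TCP) lies at the very end of the fingers, on their centre line; the grasp point (between the pads) lies 19 mm behind it; z points along the fingers, y is the line along which they close (so a half turn about z gives the same grasp; the last joint's range is limited). The gripper opens to 92 mm and grips with 3 to 60 N. Pads are 19 mm wide; open, the fingers measure 130 mm over their backs; the gripper's body (75 mm by 190 mm) begins 47 mm behind the grasp point.
Start: joints at [-1.244, 0.434, 0.025, 1.573, -0.012, 1.134, -0.075], TCP at [0.26, 0.568, 0.227] pointing down, gripper open.
Joint ranges: [-2.62, 2.62], [-0.44, 2.09], [-1.27, 1.32], [0.08, 2.57], [-1.32, 4.46], [0.12, 2], [-2.74, 2.74]. Speed limits (rad/s): [2.22, 2.22, 3.01, 3.01, 3.14, 3.14, 3.14].

### API

Orientations are given as a rotation vector (axis times angle).
In Python, from cell import arm gives the robot as it stands.
- The arm moves only by the shell command python3 -m pendant 'ROWS' [FORCE]. ROWS is a JSON object of lists of equal length, an entry for each row: "slide": the shift along the tool's x, y, z in units of 0.3 m (1.0 is 0.3 m), a list of three; "dr": the turn, a rotation vector about the tool's x, y, z in units of 0.12 rad (1.0 is 0.12 rad), a list of three; "claw": the opening, from 0 (shut) to 1 (fully open). In form: {"slide": [[tx, ty, tz], ...], "dr": [[ax, ay, az], ...], "claw": [claw, ...]}. A call has 1 to 10 rows; each row shifts and turns the commanded pose from where the row before left it, along the tool's axes as they then stand; what a row does not reach is not made up. A row lasts 1/10 s, in which the tool goes at most 50 mm and 8.59 degrees, less where a joint would pass 70% of its speed; a pose out of reach is approached as far as the arm can. A call with a number of a shift or a turn outside -1 to 1 is refused whole. A call with a gripper value outside its range is refused whole. The fingers move at their own pace and stop on an object; FORCE is the grip in N (left out, the last holds). Time passes only in rows, so rows that do not move let the fingers close. It gives the time, the measured TCP pose, the force, the opening and the grip force at its end, in the units of the state.
- arm.observe(): the state, without advancing time (a new reading comes with each control period).
- arm.get_image(name): name is "scene" or "top" or "wrist"; returns the picture (384x512x3 uint8, red, green, blue); there is no depth.
- arm.calibration(name): a dict with "K" (3x3 intrinsics, pixels), "xyz" and "orientation" of the camera in the world. Camera axes: x right, y up, looking along -z (the intrinsics and any distortion apply to the point x, -y, -z); pixel columns grow to the right and rows downward; lengths in m; the calibration is good to about 2 mm. A picture is of the moment at which its call begins: read the wrist's pose just before it. calibration takes no time and is no camera call; for the wrist camera it gives the pose at the moment of the call.
- arm.sign_off(): hands the job in; it is judged then, once.
The state is a dict: "clock": time; "joints": joint angles; "dq": joint speeds; "joint_efforts": joint torques, N m; "position": TCP position; "ee_rot": TCP orientation; "force": force on the tool from outside, world axes, zero at the start; "ft_torque": the same for the moment, N m; "width": opening from 0.0 (shut) to 1.0 (fully open); "gripper_force": force on a finger pad.
Only numpy, scipy, OpenCV 4.12 (cv2) and the standard library are available. Lean on these libraries where they do the work, as an engineer would, in place of code of your own. Each camera call takes 0.05 s, during which the arm holds its last target. There are 200 camera calls.

## Working session

There is one attempt and no reset: what is moved stays moved. The work goes in short steps, Python scripts to look and compute and a shell command to move; the robot and the scene stay as the last step left them, time stands still between calls to the robot, and variables do not carry over. Pictures are saved under pics/ and viewed, at most 10 in all, crops included, and the job is handed in when it is done.

```bash
ls; mkdir -p pics
python3 - <<'E'
from cell import arm
import cv2,numpy as np
s=arm.observe();print(s)
for n in ("scene","top"):
    c=arm.calibration(n);print(n,c)
    cv2.imwrite(f"pics/{n}0.png",cv2.cvtColor(arm.get_image(n),cv2.COLOR_RGB2BGR))
E
```

```text
pics
{'clock': 0.0, 'joints': array([-1.24356871,  0.43520859,  0.02495825,  1.57411482, -0.01159152,
        1.13397771, -0.07509292]), 'dq': array([ 1.82078521e-03,  6.42109089e-04, -1.42900345e-04, -6.92070325e-04,
        1.61642466e-03, -9.27436600e-05, -2.07499529e-04]), 'joint_efforts': array([ 7.61804113e-04, -6.67859459e+01,  9.85073335e-01, -3.14458787e+01,
       -6.06192020e-02,  4.30799474e-02,  1.32711134e-04]), 'position': array([0.26027909, 0.56765892, 0.22594689]), 'ee_rot': array([-6.70015543e-01, -3.06911564e+00,  2.43743217e-03]), 'force': array([ 0.11875102, -0.70680138,  0.94602123]), 'ft_torque': array([0.02599981, 0.03092652, 0.00602597]), 'gripper_force': 0.0, 'width': 0.9974904172783681}
scene {'K': array([[371.80428966,   0.        , 255.24932506],
       [  0.        , 371.80428966, 196.56773664],
       [  0.        ,   0.        ,   1.        ]]), 'xyz': array([-0.05836204, -0.52690711,  1.23396919]), 'orientation': array([ 0.6962291 , -0.24063308, -0.67963732])}
top {'K': array([[485.06193157,   0.        , 258.52627035],
       [  0.        , 485.06193157, 195.15968545],
       [  0.        ,   0.        ,   1.        ]]), 'xyz': array([0.20064421, 0.18884135, 1.60573004]), 'orientation': array([ 0.16410446, -0.165226  , -1.51777077])}
```

View pics/scene0.png

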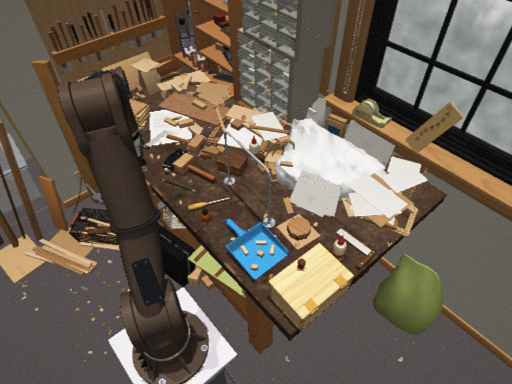

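View pics/top0.png

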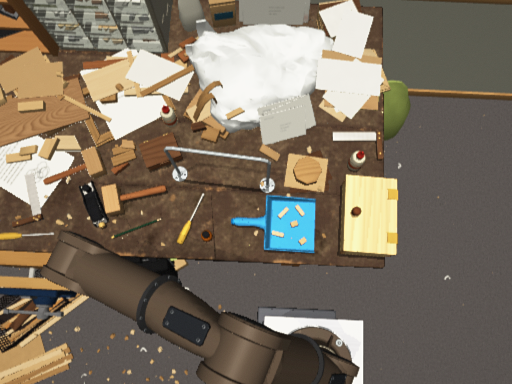

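The top view shows the box with its lid at (342–397, 176–256) and the knob at (356,211). The dustpan handle runs (233–265, 222) and its mouth is at x≈315. The rail bar runs (170,149)–(268,160). I'll measure these next.

```bash
cat > h.py <<'E'
from cell import arm
import cv2,numpy as np
from scipy.spatial.transform import Rotation as R
F=np.diag([1.,-1,-1])
def cal(n):
    c=arm.calibration(n); return c["K"],np.array(c["xyz"]),R.from_rotvec(c["orientation"]).as_matrix()
def ray(c,uv):
    K,t,M=c; d=M@F@np.linalg.solve(K,np.r_[uv,1.]); return t,d/np.linalg.norm(d)
def plane(c,uv,z):
    t,d=ray(c,uv); return t+d*(z-t[2])/d[2]
def proj(c,p):
    K,t,M=c; q=K@F@M.T@(np.asarray(p)-t); return q[:2]/q[2]
def tri(obs):
    A=np.zeros((3,3));b=np.zeros(3)
    for c,uv in obs:
        t,d=ray(c,uv);P=np.eye(3)-np.outer(d,d);A+=P;b+=P@t
    return np.linalg.solve(A,b)
def blob(m,mina=10):
    n,l,s,c=cv2.connectedComponentsWithStats(m.astype(np.uint8)); 
    return sorted([(s[i,4],c[i].round(1),s[i,:4]) for i in range(1,n) if s[i,4]>=mina],key=lambda x:-x[0])
def snap(n,f=None):
    c=cal(n); im=cv2.cvtColor(arm.get_image(n),cv2.COLOR_RGB2BGR)
    if f: cv2.imwrite(f"pics/{f}.png",im)
    return c,im
def tool():
    s=arm.observe(); return np.array(s["position"]),R.from_rotvec(s["ee_rot"]).as_matrix()
def delta(p,M=None):
    """shift (m) & units in current tool axes to TCP p; rotvec units in tool axes"""
    t,T=tool(); d=T.T@(np.asarray(p)-t); print("slide u",(d/.3).round(3),"n>=%.1f"%(np.linalg.norm(d)/.05))
    if M is not None:
        r=R.from_matrix(T.T@M).as_rotvec(); print("dr u",(r/.12).round(2),"n>=%.1f"%(np.linalg.norm(r)/.12))
E
python3 - <<'E'
from h import *
ct,cs=cal("top"),cal("scene")
it,is_=cv2.imread("pics/top0.png"),cv2.imread("pics/scene0.png")
ht,hs=[cv2.cvtColor(i,cv2.COLOR_BGR2HSV) for i in (it,is_)]
for n,h,c in(("t",ht,ct),("s",hs,cs)):
    m=cv2.inRange(h,(95,130,100),(115,255,255)); b=blob(m,200); print("blue",b[:2])
    k=cv2.findContours(m,cv2.RETR_EXTERNAL,cv2.CHAIN_APPROX_NONE)[0];k=max(k,key=cv2.contourArea)
    print(cv2.approxPolyDP(k,3,True)[:,0].tolist())
m=cv2.inRange(ht,(18,60,120),(32,220,255)); m[:, :330]=0; 
k=max(cv2.findContours(m,cv2.RETR_EXTERNAL,cv2.CHAIN_APPROX_NONE)[0],key=cv2.contourArea)
print("lid",cv2.minAreaRect(k),cv2.approxPolyDP(k,4,True)[:,0].tolist())
ms=cv2.inRange(hs,(18,60,120),(32,220,255)); ms[:230]=0;ms[:,:262]=0
k2=max(cv2.findContours(ms,cv2.RETR_EXTERNAL,cv2.CHAIN_APPROX_NONE)[0],key=cv2.contourArea)
print("lid s",cv2.approxPolyDP(k2,3,True)[:,0].tolist())
kt=blob((ht[200:225,345:370,2]<110))[:1];ks=blob((hs[255:275,292:312,2]<120))[:3];print(kt,ks)
a=kt[0][1]+[345,200]; b=ks[0][1]+[292,255]; print("knob",a,b,tri([(ct,a),(cs,b)]))
print("rail A/B",plane(ct,(170,149),.3),plane(ct,(268,160),.3))
def up(im,x0,y0,x1,y1,f):return cv2.resize(im[y0:y1,x0:x1],None,fx=f,fy=f,interpolation=cv2.INTER_CUBIC)
a=up(it,160,130,410,265,3.2);cv2.imwrite("pics/c1.png",a)
b=up(is_,210,110,370,330,2.7);cv2.imwrite("pics/c2.png",b)
E
```

```text
blue [(np.int32(2695), array([284.9, 223.8]), array([231, 195,  85,  58], dtype=int32))]
[[231, 219], [236, 225], [263, 228], [264, 249], [313, 252], [314, 199], [267, 195], [266, 213], [262, 217]]
blue [(np.int32(1860), array([255.4, 248.4]), array([226, 219,  63,  61], dtype=int32))]
[[226, 220], [238, 236], [226, 247], [253, 278], [287, 254], [261, 222], [244, 231]]
lid ((370.7853698730469, 214.0101776123047), (54.46527099609375, 79.0567398071289), 2.0454084873199463) [[346, 174], [343, 250], [396, 254], [396, 178]]
lid s [[320, 243], [268, 281], [302, 319], [353, 275]]
[(np.int32(24), array([ 8.6, 12.8]), array([6, 9, 8, 7], dtype=int32))] [(np.int32(55), array([8.8, 9.3]), array([ 6,  5,  7, 10], dtype=int32)), (np.int32(40), array([3. , 2.1]), array([ 0,  0, 10,  7], dtype=int32))]
knob [353.6 212.8] [300.8 264.3] [ 0.48067936 -0.10546255  0.1150439 ]
rail A/B [0.60090756 0.44881702 0.3       ] [0.58204074 0.1726346  0.3       ]
```

View pics/c1.png

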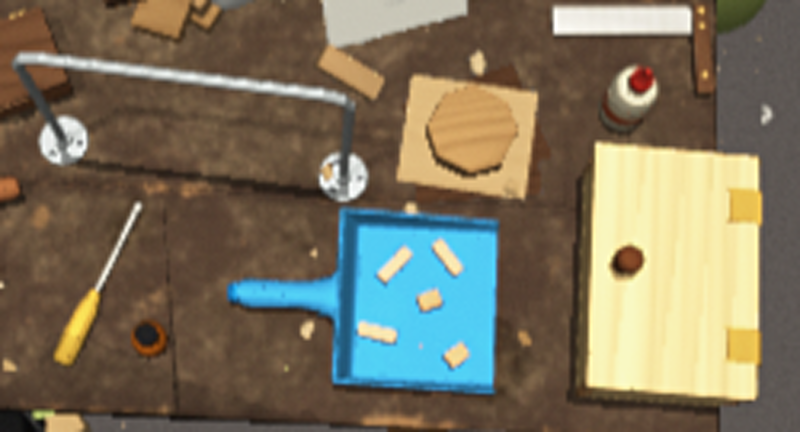

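View pics/c2.png

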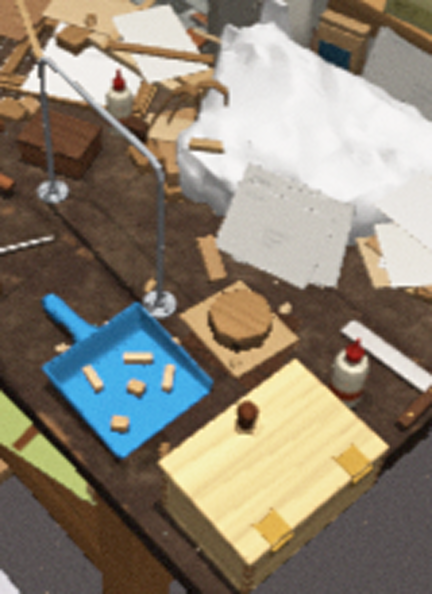

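Both crops are clear. c1 gives the rail elbows at (15,60) and (350,100), the post bases at (63,140) and (343,176), the pan's back corners at (342,210) and (333,383), the handle end at (230,292), the knob at (628,260), and the lid corners.

Run:
```python
from h import *
ct,cs=cal("top"),cal("scene")
T=lambda u,v:(160+u/3.2-.35,130+v/3.2-.35)
S=lambda u,v:(210+u/2.7-.3,110+v/2.7-.3)
P=lambda uv,z,n:print(n,plane(ct,uv,z).round(4))
for n,uv,z in(("railL",(15,60),.3),("railR",(350,100),.3),("baseL",(63,140),0),("baseR",(343,176),0),
 ("panback far",(342,210),.043),("panback near",(333,383),.043),("mouth far",(497,220),.02),("mouth near",(493,392),.02),("handle end",(230,292),.033),("handle root",(325,297),.033),
 ("lidF far",(596,143),.11),("lidF near",(583,396),.11),("lidH far",(758,155),.1),("lidH near",(754,400),.1),
 ("glue base",(617,125),0),("oil",(150,337),.03)): P(T(*uv),z,n)
t2=lambda n,a,b:print(n,tri([(ct,T(*a)),(cs,S(*b))]).round(4))
t2("knob",(628,260),(247,414)); t2("railR",(350,100),(160,168));t2("railL",(15,60),(42,62));t2("baseR",(343,176),(160,306));t2("baseL",(63,140),(54,191))
t2("handle end",(230,292),(48,300));t2("pan back far",(342,210),(138,306));t2("lidFfar",(596,143),(296,360));t2("lidFnear",(583,396),(162,464));t2("lidHfar",(758,155),(386,447));t2("lidHnear",(754,400),(252,552))
t2("mouth far",(497,220),(211,384));t2("mouth near",(493,392),(122,457));t2("panbacknear",(333,383),(45,371))
```

```text
railL [0.6019 0.4648 0.3   ]
railR [0.5796 0.1697 0.3   ]
baseL [0.6077 0.4694 0.    ]
baseR [0.5825 0.1692 0.    ]
panback far [0.5362 0.1692 0.043 ]
panback near [0.3581 0.1706 0.043 ]
mouth far [0.5382 0.0068 0.02  ]
mouth near [0.3589 0.007  0.02  ]
handle end [0.4471 0.28   0.033 ]
handle root [0.4466 0.1826 0.033 ]
lidF far [ 0.602  -0.0797  0.11  ]
lidF near [ 0.3501 -0.0693  0.11  ]
lidH far [ 0.6    -0.2438  0.1   ]
lidH near [ 0.355  -0.2366  0.1   ]
glue base [ 0.6525 -0.1218  0.    ]
oil [0.3974 0.3589 0.03  ]
knob [ 0.482  -0.1086  0.1277]
railR [0.5813 0.1697 0.293 ]
railL [0.611  0.4703 0.2729]
baseR [ 0.5852  0.169  -0.0112]
baseL [ 0.6101  0.4703 -0.0068]
handle end [0.4522 0.281  0.0074]
pan back far [0.5397 0.1689 0.0281]
lidFfar [ 0.6052 -0.0818  0.0995]
lidFnear [ 0.3585 -0.0752  0.0961]
lidHfar [ 0.6009 -0.2454  0.0909]
lidHnear [ 0.3581 -0.2355  0.1128]
mouth far [0.5397 0.0059 0.0057]
mouth near [0.3635 0.0036 0.0025]
panbacknear [0.3616 0.1696 0.0269]
```

```bash
cat >> h.py <<'E'
def frame(z,y):
    z=np.array(z,float)/np.linalg.norm(z); y=np.array(y,float); y-=z*(y@z); y/=np.linalg.norm(y); return np.c_[np.cross(y,z),y,z]
def plan(p,M,n,start=None):
    """straight-line rows, tool axes; prints units"""
    t,T=start or tool(); rv=R.from_matrix(T.T@M).as_rotvec()
    D=R.from_rotvec(rv/n).as_matrix(); st=(np.asarray(p)-t)/n
    S=[];C=T.copy()
    for i in range(n):
        S.append((C.T@st/.3).round(3).tolist()); C=C@D
    print("n",n,"step mm %.0f"%(1e3*np.linalg.norm(st)),"slide",S); print("dr each",(rv/n/.12).round(2).tolist(), "tot",rv.round(2))
def rep():
    t,T=tool(); print("tcp",t.round(4),"x",T[:,0].round(3),"y",T[:,1].round(3),"z",T[:,2].round(3),"j",arm.observe()["joints"].round(2),"clk",arm.observe()["clock"])
E
python3 - <<'E'
from h import *
rep()
by=np.array([.999,-.038,0])
plan((.482,-.105,.215),frame((0,0,-1),by),16)
plan((.482,-.105,.215),frame((0,0,-1),-by),16)
E
```

```text
tcp [0.2603 0.5677 0.226 ] x [-0.909  0.417 -0.   ] y [ 0.417  0.909 -0.001] z [-0.    -0.001 -1.   ] j [-1.24  0.44  0.02  1.57 -0.01  1.13 -0.08] clk 0.1
n 16 step mm 44 slide [[-0.1, -0.108, 0.002], [-0.108, -0.1, 0.002], [-0.115, -0.092, 0.002], [-0.122, -0.084, 0.002], [-0.127, -0.074, 0.002], [-0.133, -0.065, 0.002], [-0.137, -0.055, 0.002], [-0.141, -0.045, 0.002], [-0.144, -0.034, 0.002], [-0.146, -0.023, 0.002], [-0.147, -0.013, 0.002], [-0.148, -0.002, 0.002], [-0.147, 0.009, 0.002], [-0.146, 0.02, 0.002], [-0.144, 0.031, 0.002], [-0.142, 0.041, 0.002]]
dr each [-0.0, 0.0, 0.61] tot [-0.    0.    1.18]
n 16 step mm 44 slide [[-0.1, -0.108, 0.002], [-0.086, -0.12, 0.002], [-0.071, -0.129, 0.002], [-0.055, -0.137, 0.002], [-0.038, -0.143, 0.002], [-0.02, -0.146, 0.002], [-0.002, -0.148, 0.002], [0.016, -0.147, 0.002], [0.034, -0.144, 0.002], [0.051, -0.138, 0.002], [0.068, -0.131, 0.002], [0.083, -0.122, 0.002], [0.098, -0.111, 0.002], [0.111, -0.098, 0.002], [0.122, -0.084, 0.002], [0.131, -0.068, 0.002]]
dr each [-0.0, -0.0, -1.02] tot [-0.   -0.   -1.96]
```

```bash
python3 -m pendant '{"slide":[[-0.1,-0.108,0.002],[-0.108,-0.1,0.002],[-0.115,-0.092,0.002],[-0.122,-0.084,0.002],[-0.127,-0.074,0.002],[-0.133,-0.065,0.002],[-0.137,-0.055,0.002],[-0.141,-0.045,0.002],[-0.144,-0.034,0.002],[-0.146,-0.023,0.002]],"dr":[[0,0,0.61],[0,0,0.61],[0,0,0.61],[0,0,0.61],[0,0,0.61],[0,0,0.61],[0,0,0.61],[0,0,0.61],[0,0,0.61],[0,0,0.61]],"claw":[1,1,1,1,1,1,1,1,1,1]}'
python3 -m pendant '{"slide":[[-0.147,-0.013,0.002],[-0.148,-0.002,0.002],[-0.147,0.009,0.002],[-0.146,0.02,0.002],[-0.144,0.031,0.002],[-0.142,0.041,0.002],[0,0,0]],"dr":[[0,0,0.61],[0,0,0.61],[0,0,0.61],[0,0,0.61],[0,0,0.61],[0,0,0.61],[0,0,0]],"claw":[1,1,1,1,1,1,1]}'
python3 - <<'E'
from h import *
rep(); delta((.482,-.105,.215))
c,im=snap("wrist","w1"); print(c)
E
```

```text
clock: 1.1
position: [0.4, 0.1461, 0.2207]
ee_rot: [-1.728, -2.624, -0.0]
force: [1.2, 0.3, 0.6]
width: 0.998
gripper_force: 0.0
clock: 1.8
position: [0.4853, -0.1102, 0.2173]
ee_rot: [2.264, 2.174, -0.002]
force: [-0.4, -0.3, 0.5]
width: 0.997
gripper_force: 0.0
tcp [ 0.4853 -0.1102  0.2173] x [ 0.04   0.999 -0.003] y [ 0.999 -0.04   0.001] z [ 0.001 -0.003 -1.   ] j [-0.38  0.25  0.61  1.93 -0.17  1.01  0.27] clk 1.8
slide u [ 0.017 -0.012  0.008] n>=0.1
(array([[335.97584671,   0.        , 252.21808725],
       [  0.        , 335.97584671, 193.39020035],
       [  0.        ,   0.        ,   1.        ]]), array([ 0.4871431 , -0.02714025,  0.37447735]), array([[ 0.99916986,  0.03913636,  0.01131093],
       [-0.04072198,  0.9516989 ,  0.30432041],
       [ 0.0011454 , -0.30452839,  0.95250257]]))
```

View pics/w1.png

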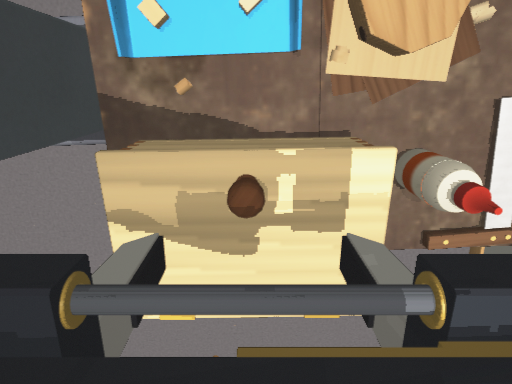

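The wrist view shows the knob at about (247,192), 36 px wide. The lid's front edge runs (98,151)–(393,148), square to the tool.

Run:
```python
from h import *
c=cal("wrist"); 
for z in (.13,.14,.15): print("knob",z,plane(c,(247,193),z).round(4))
for z in (.10,.11,.12,.13):
    a,b=plane(c,(98,152),z),plane(c,(393,148.5),z); print(z,a.round(4),b.round(4),np.linalg.norm(a-b).round(4))
im=cv2.imread("pics/w1.png");h=cv2.cvtColor(im,cv2.COLOR_BGR2HSV)
print(blob(h[165:230,215:280,2]<95)[:2])
```

```text
knob 0.13 [ 0.4794 -0.1013  0.13  ]
knob 0.14 [ 0.4797 -0.0982  0.14  ]
knob 0.15 [ 0.48  -0.095  0.15 ]
0.1 [ 0.3573 -0.0709  0.1   ] [ 0.6    -0.0768  0.1   ] 0.2428
0.11 [ 0.362  -0.0692  0.11  ] [ 0.5959 -0.0749  0.11  ] 0.2339
0.12 [ 0.3667 -0.0675  0.12  ] [ 0.5917 -0.073   0.12  ] 0.2251
0.13 [ 0.3714 -0.0658  0.13  ] [ 0.5876 -0.0711  0.13  ] 0.2162
[(np.int32(806), array([30.5, 31.3]), array([12, 10, 38, 43], dtype=int32))]
```

```bash
python3 -m pendant '{"slide":[[0.027,-0.018,0.1],[0,0,0.125],[0,0,0.125],[0,0,0],[0,0,0],[0,0,0],[0,0,0],[0,0,0],[0,0,0]],"dr":[[0,0,0],[0,0,0],[0,0,0],[0,0,0],[0,0,0],[0,0,0],[0,0,0],[0,0,0],[0,0,0]],"claw":[1,1,1,1,0,0,0,0,0]}' 25
python3 - <<'E'
from h import *
rep(); 
t,T=tool()
by=np.array([.9993,-.0385,0]); H=np.array([.4775,-.2405,.09])
# screw about hinge, per row angle .1
for a in (.06,.1):
    Rm=R.from_rotvec(by*a).as_matrix() ; Rm=R.from_rotvec(a*by).as_matrix()
    p=H+Rm@(t-H); print(a,"front rises?",p-t,"slide",(T.T@(p-t)/.3).round(3),"dr",(T.T@by*a/.12).round(3))
E
```

```text
clock: 2.75
position: [0.4799, -0.0956, 0.1129]
ee_rot: [2.254, 2.187, 0.002]
force: [-0.1, -0.2, 0.2]
width: 0.616
gripper_force: 0.0
tcp [ 0.4799 -0.0956  0.1129] x [0.03 1.   0.  ] y [ 1.    -0.03   0.001] z [ 0.001  0.    -1.   ] j [-0.33  0.38  0.55  2.07 -0.29  0.76  0.36] clk 2.75
0.06 front rises? [-6.28296740e-05 -1.63079723e-03  8.64919614e-03] slide [-0.005 -0.    -0.029] dr [-0.004  0.5    0.001]
0.1 front rises? [-0.00011576 -0.00300474  0.01435422] slide [-0.01  -0.    -0.048] dr [-0.007  0.833  0.001]
```

```bash
python3 -m pendant '{"slide":[[-0.02,0,0],[0,0,0],[0,0,0],[0,0,0],[0,0,0],[0,0,0],[0,0,0]],"dr":[[0,0,0],[0,0,0],[0,0,0],[0,0,0],[0,0,0],[0,0,0],[0,0,0]],"claw":[0,0,0,0,0,0,0]}' 25
python3 - <<'E'
from h import *
rep()
E
```

```text
clock: 3.45
position: [0.4807, -0.1021, 0.1125]
ee_rot: [2.253, 2.186, 0.002]
force: [5.1, -1.7, -2.1]
width: 0.294
gripper_force: 25.0
tcp [ 0.4807 -0.1021  0.1125] x [ 0.03   1.    -0.001] y [ 1.    -0.03   0.003] z [ 0.003 -0.001 -1.   ] j [-0.32  0.39  0.55  2.06 -0.29  0.76  0.37] clk 3.45
```

```bash
python3 -m pendant '{"slide":[[-0.01,0,-0.046],[-0.01,0,-0.046],[-0.01,0,-0.046],[-0.01,0,-0.046],[-0.01,0,-0.046],[-0.01,0,-0.046],[-0.01,0,-0.046],[-0.01,0,-0.046],[0,0,0]],"dr":[[0,0.833,0],[0,0.833,0],[0,0.833,0],[0,0.833,0],[0,0.833,0],[0,0.833,0],[0,0.833,0],[0,0.833,0],[0,0,0]],"claw":[0,0,0,0,0,0,0,0,0]}' 25
python3 - <<'E'
from h import *
rep()
t,T=tool();by=np.array([.9993,-.0385,0]); H=np.array([.4775,-.2405,.09]);d=t-H
print("angle",np.arctan2(d[2],d[1])-np.arctan2(.0225,.1384))
E
```

```text
clock: 4.35
position: [0.4793, -0.1606, 0.2072]
ee_rot: [-1.777, -1.721, -0.765]
force: [6.4, 5.5, 13.7]
width: 0.29
gripper_force: 25.0
tcp [ 0.4793 -0.1606  0.2072] x [0.02  0.69  0.724] y [ 0.999 -0.033  0.003] z [ 0.026  0.723 -0.69 ] j [ 0.41  0.6   0.37  1.71 -0.76  1.55  1.05] clk 4.35
angle 0.8111025506766494
```

```bash
python3 -m pendant '{"slide":[[-0.01,0,-0.046],[-0.01,0,-0.046],[-0.01,0,-0.046],[-0.01,0,-0.046],[0,0,0]],"dr":[[0,0.833,0],[0,0.833,0],[0,0.833,0],[0,0.833,0],[0,0,0]],"claw":[0,0,0,0,0]}' 25
python3 - <<'E'
from h import *
rep()
t,T=tool();by=np.array([.9993,-.0385,0]); H=np.array([.4775,-.2405,.09]);d=t-H
print("angle",np.arctan2(d[2],d[1])-np.arctan2(.0225,.1384))
E
```

```text
clock: 4.85
position: [0.4779, -0.2126, 0.2291]
ee_rot: [-1.497, -1.452, -1.041]
force: [10.7, 0.6, 16.1]
width: 0.289
gripper_force: 25.0
tcp [ 0.4779 -0.2126  0.2291] x [0.007 0.352 0.936] y [ 0.999 -0.033  0.005] z [ 0.033  0.935 -0.352] j [ 0.63  0.84  0.29  1.5  -0.87  1.92  1.13] clk 4.85
angle 1.2115038488236796
```

```bash
python3 -m pendant '{"slide":[[-0.01,0,-0.046],[-0.01,0,-0.046],[-0.01,0,-0.046],[-0.01,0,-0.046],[0,0,0]],"dr":[[0,0.833,0],[0,0.833,0],[0,0.833,0],[0,0.833,0],[0,0,0]],"claw":[0,0,0,0,0]}' 25
python3 - <<'E'
from h import *
rep()
t,T=tool();by=np.array([.9993,-.0385,0]); H=np.array([.4775,-.2405,.09]);d=t-H
print("angle",np.arctan2(d[2],d[1])-np.arctan2(.0225,.1384))
E
```

```text
clock: 5.35
position: [0.4765, -0.2706, 0.2275]
ee_rot: [-1.204, -1.163, -1.264]
force: [15.0, -3.8, 4.9]
width: 0.292
gripper_force: 25.0
tcp [ 0.4765 -0.2706  0.2275] x [-0.008 -0.042  0.999] y [ 0.999 -0.041  0.006] z [0.041 0.998 0.043] j [ 1.05  1.13 -0.34  1.27 -0.77  2.    0.83] clk 5.35
angle 1.6254540361094876
```

```bash
python3 -m pendant '{"slide":[[0,0,0],[0,0,0],[0,0,0],[0,0,0],[0,0,-0.1],[0,0,-0.12],[0.1,0,-0.06],[0.14,0,0]],"dr":[[0,0,0],[0,0,0],[0,0,0],[0,0,0],[0,0,0],[0,0,0],[0,0,0],[0,0,0]],"claw":[0.7,0.7,0.7,0.7,0.7,0.7,0.7,0.7]}' 25
python3 - <<'E'
from h import *
rep();snap("scene","s2");snap("top","t2")
# check by
a=cv2.imread("pics/s2.png")[150:384,200:450];b=cv2.imread("pics/t2.png")[130:290,230:480]
cv2.imwrite("pics/c3.png",np.vstack([cv2.resize(a,(500,300),interpolation=2)[:,:],cv2.resize(b,(500,300),interpolation=2)]))
plan((.447,.2165,.20),frame((0,0,-1),(1,0,0)),14)
E
```

```text
clock: 6.15
position: [0.471, -0.3489, 0.291]
ee_rot: [-1.209, -1.167, -1.242]
force: [0.1, 0.2, 0.3]
width: 0.701
gripper_force: 0.0
tcp [ 0.471  -0.3489  0.291 ] x [ 0.005 -0.033  0.999] y [ 1.    -0.029 -0.006] z [0.03  0.999 0.033] j [ 1.31  1.3  -0.99  1.01 -0.45  2.    0.32] clk 6.15
n 14 step mm 41 slide [[-0.027, -0.01, 0.133], [-0.012, -0.01, 0.136], [0.003, -0.009, 0.136], [0.019, -0.009, 0.135], [0.034, -0.009, 0.132], [0.049, -0.008, 0.127], [0.063, -0.008, 0.121], [0.077, -0.008, 0.113], [0.089, -0.008, 0.103], [0.1, -0.007, 0.092], [0.11, -0.007, 0.08], [0.118, -0.007, 0.067], [0.125, -0.006, 0.053], [0.131, -0.006, 0.039]]
dr each [0.02, -0.95, -0.01] tot [ 0.03 -1.6  -0.02]
```

View pics/c3.png

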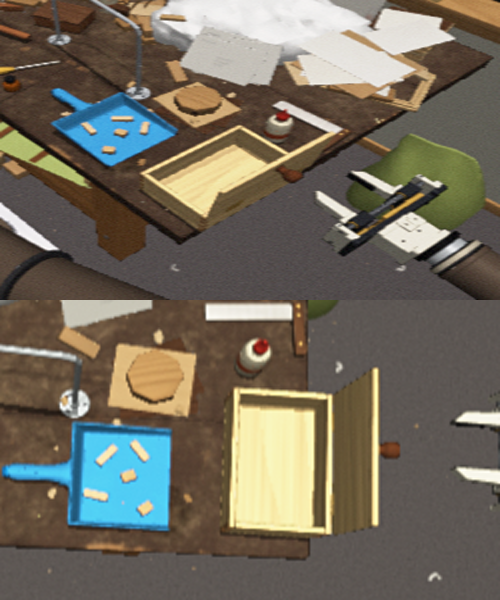

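The lid stands open past upright at about 1.6 rad, and the offcuts are still on the pan. Next the arm goes up and over to the handle.

```bash
python3 -m pendant '{"slide":[[0.13,0,0],[0.13,0,0],[0.13,0,0.03],[0.1,0,0.1],[0.08,0,0.12],[0.08,0,0.12]],"dr":[[0,-0.5,0],[0,-0.9,0],[0,-0.9,0],[0,-0.9,0],[0,-0.9,0],[0,-0.9,0]],"claw":[0.7,0.7,0.7,0.7,0.7,0.7]}' 25
python3 - <<'E'
from h import *
rep()
plan((.447,.2165,.20),frame((0,0,-1),(1,0,0)),12)
E
```

```text
clock: 6.85
position: [0.4758, -0.2085, 0.4474]
ee_rot: [-1.643, -1.603, -0.892]
force: [0.2, -0.4, 1.2]
width: 0.697
gripper_force: 0.0
tcp [ 0.4758 -0.2085  0.4474] x [0.013 0.545 0.838] y [ 1.    -0.025  0.   ] z [ 0.021  0.838 -0.545] j [ 1.33  0.79 -1.18  1.22 -0.26  1.77  0.15] clk 6.85
n 12 step mm 41 slide [[0.007, -0.011, 0.136], [0.018, -0.011, 0.135], [0.029, -0.011, 0.133], [0.04, -0.01, 0.13], [0.051, -0.01, 0.127], [0.061, -0.01, 0.122], [0.071, -0.01, 0.117], [0.08, -0.009, 0.11], [0.089, -0.009, 0.103], [0.097, -0.009, 0.096], [0.105, -0.009, 0.087], [0.112, -0.008, 0.078]]
dr each [0.01, -0.69, -0.02] tot [ 0.01 -0.99 -0.02]
```

```bash
python3 -m pendant '{"slide":[[0.007,-0.011,0.136],[0.018,-0.011,0.135],[0.029,-0.011,0.133],[0.04,-0.01,0.13],[0.051,-0.01,0.127],[0.061,-0.01,0.122],[0.071,-0.01,0.117],[0.08,-0.009,0.11],[0.089,-0.009,0.103],[0.097,-0.009,0.096]],"dr":[[0,-0.69,0],[0,-0.69,0],[0,-0.69,0],[0,-0.69,0],[0,-0.69,0],[0,-0.69,0],[0,-0.69,0],[0,-0.69,0],[0,-0.69,0],[0,-0.69,0]],"claw":[0.7,0.7,0.7,0.7,0.7,0.7,0.7,0.7,0.7,0.7]}' 25
python3 -m pendant '{"slide":[[0.105,-0.009,0.087],[0.112,-0.008,0.078],[0,0,0]],"dr":[[0,-0.69,0],[0,-0.69,0],[0,0,0]],"claw":[0.7,0.7,0.7]}'
python3 - <<'E'
from h import *
rep()
plan((.447,.2165,.20),frame((0,0,-1),(1,0,0)),2)
c,im=snap("wrist","w2")
m=cv2.inRange(cv2.cvtColor(im,cv2.COLOR_BGR2HSV),(95,110,60),(118,255,255))
for v in range(60,384,20):
    u=np.flatnonzero(m[v]); 
    if len(u): a=plane(c,(u[0],v),.036);b=plane(c,(u[-1],v),.036); print(v,u[0],u[-1],a[:2].round(4),b[:2].round(4),((a+b)/2)[:2].round(4))
E
```

```text
clock: 7.85
position: [0.4537, 0.1368, 0.2484]
ee_rot: [-2.148, -2.097, -0.202]
force: [1.2, -0.8, 0.3]
width: 0.697
gripper_force: 0.0
clock: 8.15
position: [0.448, 0.1998, 0.2183]
ee_rot: [-2.194, -2.175, -0.061]
force: [-0.5, -0.4, 0.2]
width: 0.697
gripper_force: 0.0
tcp [0.448  0.1998 0.2183] x [0.009 0.998 0.064] y [ 1.    -0.009 -0.009] z [-0.008  0.064 -0.998] j [ 0.28  0.37 -0.98  1.86  0.29  1.05 -0.81] clk 8.15
n 2 step mm 12 slide [[0.026, -0.002, 0.032], [0.027, -0.002, 0.031]]
dr each [-0.04, -0.27, -0.04] tot [-0.01 -0.06 -0.01]
100 246 262 [0.4396 0.2822] [0.4554 0.2821] [0.4475 0.2821]
120 241 267 [0.4343 0.2629] [0.4604 0.2627] [0.4474 0.2628]
140 242 266 [0.435  0.2431] [0.4594 0.2429] [0.4472 0.243 ]
160 242 266 [0.4347 0.2226] [0.4594 0.2224] [0.4471 0.2225]
180 242 267 [0.4343 0.2016] [0.4605 0.2014] [0.4474 0.2015]
200 235 273 [0.4266 0.18  ] [0.4669 0.1797] [0.4467 0.1798]
220 170 339 [0.3558 0.1581] [0.5379 0.157 ] [0.4469 0.1575]
240 190 315 [0.3762 0.1349] [0.513  0.1342] [0.4446 0.1346]
260 191 313 [0.3761 0.1112] [0.5116 0.1105] [0.4439 0.1109]
280 187 317 [0.3703 0.0867] [0.517  0.0861] [0.4436 0.0864]
320 181 329 [0.3604 0.0354] [0.5328 0.0349] [0.4466 0.0352]
```

```bash
python3 -m pendant '{"slide":[[0.053,-0.003,0.063],[0,0,0.12],[0,0,0.12],[0,0,0.12],[0,0,0.12],[0,0,0.12],[0,0,0]],"dr":[[-0.05,-0.53,-0.08],[0,0,0],[0,0,0],[0,0,0],[0,0,0],[0,0,0],[0,0,0]],"claw":[0.7,0.7,0.7,0.7,0.7,0.7,0.7]}'
python3 - <<'E'
from h import *
rep();delta((.4473,.217,.013),frame((0,0,-1),(1,0,0)))
E
```

```text
clock: 8.9
position: [0.449, 0.2052, 0.0177]
ee_rot: [-2.238, -2.2, 0.012]
force: [-0.6, -0.2, 0.0]
width: 0.7
gripper_force: 0.0
tcp [0.449  0.2052 0.0177] x [ 0.017  1.    -0.003] y [ 1.    -0.017 -0.008] z [-0.008 -0.003 -1.   ] j [-0.    0.64 -0.73  2.04  0.65  0.71 -1.17] clk 8.9
slide u [ 0.039 -0.006  0.016] n>=0.3
dr u [-0.06  0.03 -0.14] n>=0.2
```

```bash
python3 -m pendant '{"slide":[[0.039,-0.006,0.016],[0,0,0],[0,0,0],[0,0,0],[0,0,0],[0,0,0],[0,0,0],[0,0,0],[0,0,0]],"dr":[[-0.06,0.03,-0.14],[0,0,0],[0,0,0],[0,0,0],[0,0,0],[0,0,0],[0,0,0],[0,0,0],[0,0,0]],"claw":[0.7,0,0,0,0,0,0,0,0]}' 55
python3 - <<'E'
from h import *
rep();print(arm.observe()["width"]*.092)
# lift plan: straight up, then over the box, flat
M=frame((0,0,-1),(1,0,0))
delta((.4473,.217,.27),M)
E
```

```text
clock: 9.8
position: [0.4495, 0.2205, 0.0161]
ee_rot: [2.22, 2.223, 0.011]
force: [-1.3, -0.7, 1.7]
width: 0.254
gripper_force: 55.0
tcp [0.4495 0.2205 0.0161] x [-0.001  1.     0.005] y [1.    0.001 0.005] z [ 0.005  0.005 -1.   ] j [-0.03  0.64 -0.73  2.04  0.67  0.7  -1.19] clk 9.8
0.02340256817959314
slide u [-0.007 -0.003 -0.846] n>=5.1
dr u [ 0.04 -0.04  0.01] n>=0.1
```

```bash
python3 -m pendant '{"slide":[[0,0,-0.03],[0,0,-0.06],[0,0,-0.1],[0,0,-0.12],[0,0,-0.12],[0,0,-0.12],[0,0,-0.1],[0,0,-0.06],[0,0,-0.03],[0,0,0]],"dr":[[0,-0.2,0],[0,-0.2,0],[0,-0.2,0],[0,-0.2,0],[0,0,0],[0,0,0],[0,0,0],[0,0,0],[0,0,0],[0,0,0]],"claw":[0,0,0,0,0,0,0,0,0,0]}' 55
python3 - <<'E'
from h import *
rep();print(arm.observe()["force"])
c,im=snap("scene","s3");d,i2=snap("top","t3")
cv2.imwrite("pics/c4.png",np.hstack([cv2.resize(im[150:330,190:370],(400,400),interpolation=2),cv2.resize(i2[130:290,210:370],(400,400),interpolation=2)]))
plan((.479,.09,.24),frame((0,-.096,-1),(1,0,0)),8)
E
```

```text
clock: 10.8
position: [0.4485, 0.2366, 0.2378]
ee_rot: [2.171, 2.173, -0.092]
force: [-0.0, -0.6, -2.7]
width: 0.255
gripper_force: 55.0
tcp [0.4485 0.2366 0.2378] x [-0.001  0.996 -0.091] y [1.    0.001 0.006] z [ 0.006 -0.09  -0.996] j [ 0.02  0.39 -0.88  1.76  0.39  1.22 -0.99] clk 10.8
[-0.01615862 -0.59218251 -2.68973746]
n 8 step mm 19 slide [[-0.061, 0.013, 0.004], [-0.061, 0.013, 0.004], [-0.061, 0.013, 0.004], [-0.061, 0.013, 0.004], [-0.061, 0.013, 0.004], [-0.061, 0.013, 0.004], [-0.061, 0.013, 0.004], [-0.061, 0.013, 0.004]]
dr each [0.0, -0.0, 0.0] tot [ 0. -0.  0.]
```

View pics/c4.png

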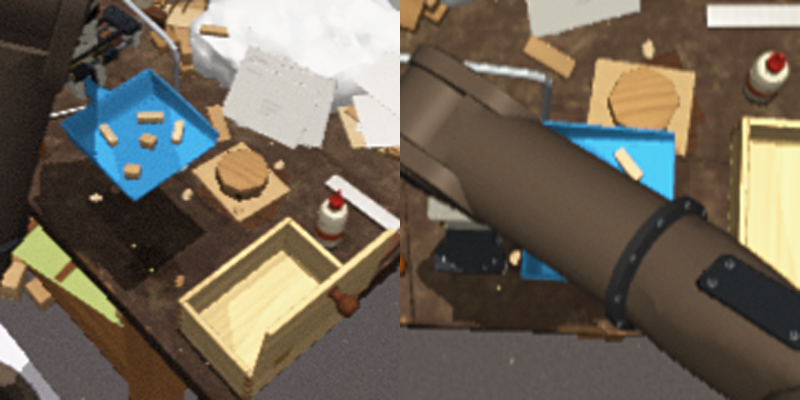

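The pan is lifted level with all five offcuts on it.

```bash
python3 -m pendant '{"slide":[[-0.03,0.006,0],[-0.06,0.013,0.004],[-0.08,0.017,0.005],[-0.09,0.02,0.006],[-0.09,0.02,0.006],[-0.07,0.014,0.005],[-0.045,0.01,0.003],[-0.02,0.004,0.002],[0,0,0]],"dr":[[0,0,0],[0,0,0],[0,0,0],[0,0,0],[0,0,0],[0,0,0],[0,0,0],[0,0,0],[0,0,0]],"claw":[0,0,0,0,0,0,0,0,0]}' 55
python3 - <<'E'
from h import *
rep()
t,T=tool(); L=np.array([-.2135,0,.016]); print("lip",t+T@L)
n=14; l1=np.array([.479,-.125,.12])
l0=t+T@L; M1=frame((0,np.sin(1.1),-np.cos(1.1)),(1,-.02,0)); rv=R.from_matrix(T.T@M1).as_rotvec()
P=[];p=t;C=T
for i in range(1,n+1):
    f=i/n; g=min(1,f*2.); Cn=T@R.from_rotvec(rv*f).as_matrix(); pn=l0+(l1-l0)*g-Cn@L
    P.append((C.T@(pn-p)/.3).round(3).tolist()); p,C=pn,Cn
print(P,(rv/n/.12).round(3),p)
E
```

```text
clock: 11.8
position: [0.4795, 0.0899, 0.2412]
ee_rot: [2.172, 2.173, -0.094]
force: [1.1, 0.2, -2.0]
width: 0.257
gripper_force: 55.0
tcp [0.4795 0.0899 0.2412] x [ 0.     0.996 -0.091] y [1.    0.    0.004] z [ 0.004 -0.091 -0.996] j [ 0.32  0.33 -0.86  1.82  0.36  1.17 -0.67] clk 11.8
lip [ 0.47958848 -0.12412779  0.24469229]
[[-0.002, 0.0, -0.001], [-0.007, 0.0, -0.001], [-0.012, 0.0, -0.001], [-0.017, 0.0, -0.002], [-0.022, 0.0, -0.003], [-0.027, 0.0, -0.004], [-0.032, 0.0, -0.006], [-0.007, 0.001, -0.06], [-0.007, 0.001, -0.06], [-0.007, 0.001, -0.06], [-0.007, 0.001, -0.06], [-0.007, 0.001, -0.06], [-0.007, 0.001, -0.06], [-0.007, 0.001, -0.06]] [0.006 0.709 0.006] [ 0.48093678 -0.04242053  0.31752248]
```

```bash
python3 -m pendant '{"slide":[[-0.002,0,-0.001],[-0.007,0,-0.001],[-0.012,0,-0.001],[-0.017,0,-0.002],[-0.022,0,-0.003],[-0.027,0,-0.004],[-0.032,0,-0.006],[-0.007,0.001,-0.06],[-0.007,0.001,-0.06],[-0.007,0.001,-0.06]],"dr":[[0,0.71,0],[0,0.71,0],[0,0.71,0],[0,0.71,0],[0,0.71,0],[0,0.71,0],[0,0.71,0],[0,0.71,0],[0,0.71,0],[0,0.71,0]],"claw":[0,0,0,0,0,0,0,0,0,0]}' 55
python3 -m pendant '{"slide":[[-0.007,0.001,-0.06],[-0.007,0.001,-0.06],[-0.007,0.001,-0.06],[-0.007,0.001,-0.06],[0,0,0],[0,0,0]],"dr":[[0,0.71,0],[0,0.71,0],[0,0.71,0],[0,0.71,0],[0,0,0],[0,0,0]],"claw":[0,0,0,0,0,0]}' 55
python3 - <<'E'
from h import *
rep()
t,T=tool(); L=np.array([-.2135,0,.016]); print("lip",t+T@L)
c,im=snap("scene","s4");d,i2=snap("top","t4");e,i3=snap("wrist","w4")
cv2.imwrite("pics/c5.png",np.hstack([cv2.resize(im[170:330,210:370],(400,400),interpolation=2),cv2.resize(i2[130:290,270:430],(400,400),interpolation=2)]))
E
```

```text
clock: 12.8
position: [0.4806, 0.0203, 0.2797]
ee_rot: [-1.77, -1.78, -0.718]
force: [0.2, 0.4, -2.5]
width: 0.253
gripper_force: 55.0
clock: 13.4
position: [0.4818, -0.0408, 0.3171]
ee_rot: [-1.543, -1.55, -0.953]
force: [-0.3, 0.6, -1.9]
width: 0.257
gripper_force: 55.0
tcp [ 0.4818 -0.0408  0.3171] x [-0.005  0.452  0.892] y [1.    0.002 0.005] z [ 0.001  0.892 -0.452] j [ 1.26  0.81 -1.14  1.68 -0.37  1.32  0.32] clk 13.4
lip [ 0.48289103 -0.12300101  0.11936336]
```

View pics/c5.png

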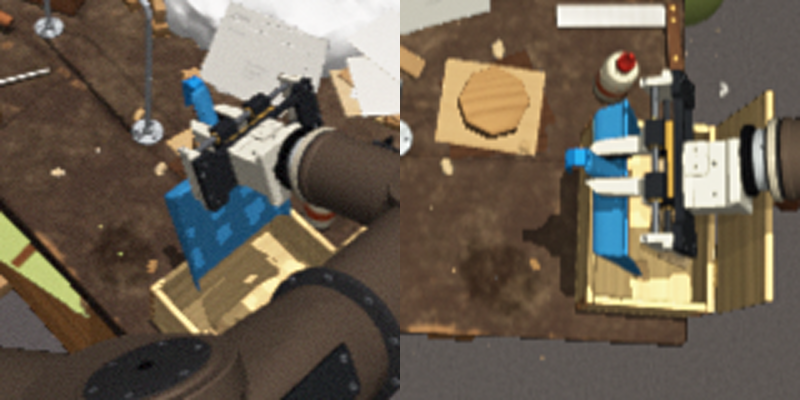

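```bash
python3 -m pendant '{"slide":[[0,0,0],[0,0,0],[0,0,0],[0.09,0,-0.046],[0.134,0,-0.068],[0.134,0,-0.068]],"dr":[[0,0,0],[0,0,0],[0,0,0],[0,0,0],[0,0,0],[0,0,0]],"claw":[0,0,0,0,0,0]}' 55
python3 - <<'E'
from h import *
rep()
c,im=snap("scene","s5");d,i2=snap("top","t5")
n=np.array([.997,-.079,0]); b=np.array([.079,.997,0])
M=frame(n,-b); print(M)
plan((.44,.22,.38),M,16)
z=n*.7+np.array([0,.7,0]); plan((.44,.10,.40),frame(z,np.cross(z,(0,0,1))),9)
E
```

```text
clock: 14.15
position: [0.4805, -0.0411, 0.4392]
ee_rot: [-1.543, -1.549, -0.953]
force: [0.7, -0.6, -2.0]
width: 0.253
gripper_force: 55.0
tcp [ 0.4805 -0.0411  0.4392] x [-0.005  0.452  0.892] y [1.    0.002 0.004] z [ 0.     0.892 -0.452] j [ 1.28  0.68 -1.19  1.54 -0.47  1.5   0.21] clk 14.15
[[ 0.         -0.07899013  0.9968754 ]
 [ 0.         -0.9968754  -0.07899013]
 [ 1.          0.          0.        ]]
n 16 step mm 17 slide [[0.013, -0.009, 0.054], [0.011, -0.015, 0.053], [0.01, -0.02, 0.052], [0.008, -0.025, 0.05], [0.006, -0.031, 0.047], [0.005, -0.035, 0.044], [0.003, -0.04, 0.04], [0.001, -0.043, 0.036], [-0.001, -0.047, 0.031], [-0.003, -0.05, 0.026], [-0.005, -0.052, 0.021], [-0.006, -0.054, 0.016], [-0.008, -0.055, 0.01], [-0.009, -0.055, 0.004], [-0.011, -0.055, -0.001], [-0.012, -0.055, -0.007]]
dr each [-0.84, 0.18, 0.21] tot [-1.62  0.35  0.4 ]
n 9 step mm 17 slide [[0.009, -0.016, 0.053], [0.006, -0.021, 0.052], [0.003, -0.025, 0.05], [0.0, -0.03, 0.048], [-0.003, -0.034, 0.045], [-0.006, -0.038, 0.042], [-0.009, -0.041, 0.038], [-0.011, -0.044, 0.033], [-0.014, -0.047, 0.029]]
dr each [-0.75, 0.41, 0.19] tot [-0.81  0.44  0.21]
```

```bash
python3 -m pendant '{"slide":[[0.013,-0.009,0.054],[0.011,-0.015,0.053],[0.01,-0.02,0.052],[0.008,-0.025,0.05],[0.006,-0.031,0.047],[0.005,-0.035,0.044],[0.003,-0.04,0.04],[0.001,-0.043,0.036]],"dr":[[-0.84,0.18,0.21],[-0.84,0.18,0.21],[-0.84,0.18,0.21],[-0.84,0.18,0.21],[-0.84,0.18,0.21],[-0.84,0.18,0.21],[-0.84,0.18,0.21],[-0.84,0.18,0.21]],"claw":[0,0,0,0,0,0,0,0]}' 55
python3 - <<'E'
from h import *
rep()
n=np.array([.997,-.079,0]); b=np.array([.079,.997,0])
M=frame(n,-b)
plan((.44,.22,.38),M,8)
E
```

```text
clock: 15.05
position: [0.4395, 0.0225, 0.4062]
ee_rot: [-2.009, -0.958, -1.551]
force: [0.8, -1.0, -1.2]
width: 0.25
gripper_force: 55.0
tcp [0.4395 0.0225 0.4062] x [0.137 0.261 0.955] y [ 0.737 -0.671  0.078] z [ 0.662  0.693 -0.285] j [ 1.89  0.2  -1.27  2.32 -1.32  1.14  0.83] clk 15.05
n 8 step mm 25 slide [[0.011, -0.056, 0.06], [0.008, -0.063, 0.054], [0.005, -0.068, 0.047], [0.002, -0.073, 0.039], [-0.001, -0.077, 0.031], [-0.004, -0.08, 0.022], [-0.007, -0.082, 0.013], [-0.009, -0.082, 0.003]]
dr each [-0.93, 0.24, 0.21] tot [-0.89  0.23  0.2 ]
```

```bash
cat > kin.py <<'E'
import numpy as np
from scipy.spatial.transform import Rotation as R
from scipy.optimize import least_squares
D=[([-1.2436,.4352,.025,1.5741,-.0116,1.134,-.0751],(.2603,.5677,.2259),(-.909,.417,0),(0,-.001,-1)),
([-.38,.25,.61,1.93,-.17,1.01,.27],(.4853,-.1102,.2173),(.04,.999,-.003),(.001,-.003,-1)),
([-.32,.39,.55,2.06,-.29,.76,.37],(.4807,-.1021,.1125),(.03,1,-.001),(.003,-.001,-1)),
([.41,.6,.37,1.71,-.76,1.55,1.05],(.4793,-.1606,.2072),(.02,.69,.724),(.026,.723,-.69)),
([.63,.84,.29,1.5,-.87,1.92,1.13],(.4779,-.2126,.2291),(.007,.352,.936),(.033,.935,-.352)),
([1.05,1.13,-.34,1.27,-.77,2,.83],(.4765,-.2706,.2275),(-.008,-.042,.999),(.041,.998,.043)),
([1.33,.79,-1.18,1.22,-.26,1.77,.15],(.4758,-.2085,.4474),(.013,.545,.838),(.021,.838,-.545)),
([-.03,.64,-.73,2.04,.67,.7,-1.19],(.4495,.2205,.0161),(-.001,1,.005),(.005,.005,-1)),
([.02,.39,-.88,1.76,.39,1.22,-.99],(.4485,.2366,.2378),(-.001,.996,-.091),(.006,-.09,-.996)),
([1.26,.81,-1.14,1.68,-.37,1.32,.32],(.4818,-.0408,.3171),(-.005,.452,.892),(.001,.892,-.452)),
([1.89,.2,-1.27,2.32,-1.32,1.14,.83],(.4395,.0225,.4062),(.137,.261,.955),(.662,.693,-.285))]
def rz(a):return R.from_euler('z',a).as_matrix()
def ry(a):return R.from_euler('y',a).as_matrix()
def fk(q,p,s):
    h,l1,a1,l2,a2,l3,y0=p
    M=rz(s[0]*q[0]);t=np.array([0,0,h]);
    M=M@ry(q[1])@rz(s[1]*q[2]);t=t+M@[a1,0,l1]
    M=M@ry(q[3])@rz(s[2]*q[4]) if False else M@ry(q[3]); t=t+M@[a2,0,0]; M=M@rz(s[2]*q[4]); t=t+M@[0,0,l2]
    M=M@ry(q[5]);M=M@rz(s[3]*q[6]+y0); t=t+M@[0,0,l3]
    return t,M
def res(p,s,w=.3):
    r=[]
    for q,t,x,z in D:
        a,M=fk(q,p,s); r+=list(a-t)+list(w*(M[:,0]-x))+list(w*(M[:,2]-z))
    return np.array(r)
def fit():
    best=None
    import itertools
    for s in itertools.product((1,-1),repeat=4):
        for y0 in (0,1.57,3.14,-1.57):
            f=least_squares(res,[.3,.4,0,.4,0,.2,y0],args=(s,))
            if best is None or f.cost<best[0]: best=(f.cost,f.x,s)
    return best
if __name__=="__main__":
    c,p,s=fit();print(c,p.round(4),s);r=res(p,s).reshape(-1,9);print(np.abs(r).max(0).round(3))
    np.save("kp.npy",np.r_[p,s])
E
python3 kin.py
```

```text
0.009399782026824724 [ 0.2432  0.5182 -0.0037  0.4107 -0.0275  0.3297  1.571 ] (-1, -1, -1, -1)
[0.058 0.055 0.021 0.002 0.002 0.001 0.002 0.001 0.002]
```

```bash
cat > kin2.py <<'E'
from kin import *
S=(-1,-1,-1,-1);Y0=1.5708
def rots(q):
    ms=[];M=np.eye(3)
    for i,a in enumerate(q):
        M=M@(rz(-a) if i%2==0 else ry(a)); ms.append(M)
    return ms
A=[];b=[]
for q,t,x,z in D:
    A.append(np.hstack([np.eye(3)]+rots(q)));b.append(t)
A=np.vstack(A);b=np.hstack(b)
lam=1e-4
v=np.linalg.solve(A.T@A+lam*np.eye(A.shape[1]),A.T@b).reshape(-1,3)
def fkv(q,v=v):
    ms=rots(q); t=v[0].copy()
    for m,o in zip(ms,v[1:]): t=t+m@o
    return t,ms[-1]@rz(Y0)
if __name__=="__main__":
    print(v.round(3)); print(np.abs(A@v.ravel()-b).max(), np.abs(A@v.ravel()-b).reshape(-1,3).round(3))
E
python3 kin2.py
```

```text
[[-0.002  0.002  0.136]
 [-0.004 -0.019  0.136]
 [ 0.001 -0.019  0.274]
 [-0.003 -0.01   0.274]
 [-0.008 -0.01   0.215]
 [ 0.008  0.     0.215]
 [-0.003  0.     0.18 ]
 [-0.004  0.003  0.18 ]]
0.0023411264982465957 [[0.001 0.    0.001]
 [0.001 0.002 0.   ]
 [0.001 0.001 0.   ]
 [0.001 0.002 0.   ]
 [0.001 0.001 0.001]
 [0.    0.002 0.   ]
 [0.    0.001 0.001]
 [0.    0.    0.   ]
 [0.    0.001 0.001]
 [0.001 0.    0.   ]
 [0.    0.001 0.   ]]
```

```bash
cat > ik.py <<'E'
from kin2 import *
LO=np.array([-2.62,-.44,-1.27,.08,-1.32,.12,-2.74]);HI=np.array([2.62,2.09,1.32,2.57,4.46,2,2.74])
def ik(p,M,q0,reg=.003):
    def f(q):
        t,T=fkv(q); return np.r_[(t-p)*3,R.from_matrix(T.T@M).as_rotvec(),reg*(q-q0)]
    r=least_squares(f,np.clip(q0,LO+.01,HI-.01),bounds=(LO,HI)); q=r.x;t,T=fkv(q)
    return q,np.linalg.norm(t-p),np.linalg.norm(R.from_matrix(T.T@M).as_rotvec())
def follow(q,wp,n=15):
    """wp: list of (p,M); local IK tracking"""
    out=[]
    for p,M in wp:
        t,T=fkv(q);rv=R.from_matrix(T.T@M).as_rotvec()
        for i in range(1,n+1):
            q,e,r=ik(t+(p-t)*i/n,T@R.from_rotvec(rv*i/n).as_matrix(),q)
        out.append((q.round(2),round(e,3),round(r,3)))
    return out
E
python3 - <<'E'
from ik import *
from h import frame,tool,arm
n=np.array([.997,-.079,0]); b=np.array([.079,.997,0]);M=frame(n,-b)
rng=np.random.default_rng(0)
G=np.array([.592,.318,.26]); 
sol=[]
for k in range(80):
    q,e,r=ik(G,M,rng.uniform(LO,HI),0.0005)
    if e<.003 and r<.01: sol.append((np.min(np.minimum(q-LO,HI-q)),q.round(2)))
sol.sort(key=lambda x:-x[0]); print(len(sol)); [print(round(m,2),q) for m,q in sol[:10]]
q=np.array(arm.observe()["joints"]); t,T=tool()
print("direct"); [print(o) for o in follow(q,[((.44,.22,.38),M),((.50,.318,.30),M),(G,M)])]
Dn=frame((0,0,-1),(0,-1,0)); Df=frame((0,0,-1),(1,0,0))
print("via down"); [print(o) for o in follow(q,[((.46,.1,.38),Df),((.48,.25,.36),Df),((.48,.25,.36),Dn),((.50,.318,.30),M),(G,M)])]
E
```

```text
44
0.28 [-0.9   0.73 -0.3   2.29  1.96  1.7   1.78]
0.28 [-1.01  0.72 -0.16  2.29  1.94  1.62  1.73]
0.27 [-0.87  0.74 -0.34  2.28  1.97  1.73  1.79]
0.27 [-0.87  0.74 -0.34  2.28  1.97  1.73  1.79]
0.27 [-1.05  0.72 -0.1   2.3   1.94  1.59  1.71]
0.27 [-1.08  0.72 -0.07  2.3   1.93  1.57  1.7 ]
0.26 [-1.16  0.72  0.03  2.31  1.92  1.51  1.67]
0.26 [-1.24  0.73  0.13  2.31  1.92  1.45  1.64]
0.25 [-1.32  0.74  0.24  2.32  1.91  1.39  1.6 ]
0.24 [-1.37  0.76  0.31  2.33  1.91  1.35  1.58]
direct
(array([ 2.27, -0.44, -0.8 ,  2.57, -1.32,  1.93,  0.78]), np.float64(0.211), np.float64(0.628))
(array([ 2.43, -0.44, -1.17,  2.57, -1.32,  1.88,  0.88]), np.float64(0.283), np.float64(0.812))
(array([ 2.51, -0.44, -1.27,  2.57, -1.32,  1.84,  0.9 ]), np.float64(0.34), np.float64(0.822))
via down
(array([ 0.65,  0.26, -1.19,  1.61,  0.24,  1.44, -0.56]), np.float64(0.0), np.float64(0.0))
(array([ 0.21,  0.41, -1.13,  1.5 ,  0.37,  1.46, -0.92]), np.float64(0.0), np.float64(0.0))
(array([-0.01,  0.32, -0.78,  1.5 ,  0.23,  1.41, -2.37]), np.float64(0.0), np.float64(0.0))
(array([-2.41,  2.08,  1.32,  2.44, -0.88,  0.12, -2.74]), np.float64(0.136), np.float64(0.197))
(array([-2.24,  2.09,  1.32,  2.31, -0.92,  0.12, -2.74]), np.float64(0.154), np.float64(0.181))
```

Run:
```python
from ik import *
from h import frame,tool,arm
n=np.array([.997,-.079,0]); b=np.array([.079,.997,0]);M=frame(n,-b)
q0=np.array(arm.observe()["joints"]);Df=frame((0,0,-1),(1,0,0))
L=np.array([-.2135,0,.016]);Hk=np.array([.06,0,0])
G,_,_=ik(np.array([.48,.318,.31]),M,np.array([-1.1,.7,-.1,2.3,1.94,1.6,1.7]),.001); print("G",G.round(2),fkv(G)[0])
def show(qs):
    for q in qs:
        t,T=fkv(q); w=t-.18*T[:,2]; print(q.round(2),"tcp",t.round(2),"z",T[:,2].round(2),"x",T[:,0].round(2),"lip",(t+T@L).round(2),"side z",((t+T@(L+[0,.09,0]))[2]).round(2),((t+T@(L-[0,.09,0]))[2]).round(2))
print("direct");show([q0+(G-q0)*f for f in np.linspace(0,1,9)])
v=follow(q0,[((.46,.15,.42),Df)])[0][0];print("via");show([v+(G-v)*f for f in np.linspace(0,1,9)])
```

```text
G [-1.25  0.58 -0.21  2.4   1.66  1.67  1.75] [0.48000014 0.31800001 0.30999996]
direct
[ 1.89  0.2  -1.27  2.32 -1.32  1.14  0.83] tcp [0.44 0.02 0.41] z [ 0.66  0.69 -0.28] x [0.14 0.26 0.96] lip [ 0.42 -0.02  0.2 ] side z 0.2 0.19
[ 1.5   0.25 -1.13  2.33 -0.94  1.2   0.94] tcp [0.31 0.14 0.33] z [ 0.15  0.88 -0.44] x [-0.09  0.46  0.88] lip [0.33 0.05 0.13] side z 0.14 0.12
[ 1.11  0.3  -1.    2.34 -0.57  1.27  1.06] tcp [0.16 0.15 0.26] z [-0.38  0.73 -0.57] x [-0.41  0.42  0.81] lip [0.25 0.07 0.07] side z 0.09 0.06
[ 0.71  0.34 -0.87  2.35 -0.2   1.34  1.17] tcp [0.07 0.06 0.21] z [-0.72  0.28 -0.63] x [-0.62  0.16  0.77] lip [0.19 0.04 0.03] side z 0.04 0.03
[ 0.32  0.39 -0.74  2.36  0.17  1.4   1.29] tcp [ 0.07 -0.06  0.18] z [-0.72 -0.3  -0.63] x [-0.6  -0.18  0.78] lip [ 0.19 -0.02  0.01] side z 0.0 0.01
[-0.07  0.44 -0.6   2.37  0.54  1.47  1.4 ] tcp [ 0.19 -0.14  0.19] z [-0.37 -0.76 -0.54] x [-0.37 -0.41  0.83] lip [ 0.26 -0.06 -0.  ] side z -0.01 0.01
[-0.46  0.48 -0.47  2.38  0.92  1.54  1.52] tcp [ 0.35 -0.1   0.21] z [ 0.21 -0.9  -0.39] x [-0.09 -0.41  0.91] lip [ 0
[... 932 characters left out ...]
 0.96  1.6   0.54] tcp [0.48 0.1  0.27] z [ 0.37 -0.7  -0.61] x [-0.9  -0.43 -0.04] lip [0.68 0.18 0.27] side z 0.2 0.34
[-0.58  0.47 -0.58  2.06  1.14  1.62  0.84] tcp [0.5  0.12 0.27] z [ 0.58 -0.69 -0.44] x [-0.64 -0.72  0.28] lip [0.64 0.26 0.2 ] side z 0.13 0.28
[-0.8   0.5  -0.45  2.18  1.31  1.64  1.15] tcp [0.51 0.17 0.28] z [ 0.78 -0.57 -0.27] x [-0.31 -0.71  0.63] lip [0.59 0.31 0.14] side z 0.08 0.21
[-1.03  0.54 -0.33  2.29  1.49  1.65  1.45] tcp [0.51 0.24 0.3 ] z [ 0.93 -0.36 -0.12] x [-0.05 -0.44  0.9 ] lip [0.53 0.32 0.1 ] side z 0.06 0.14
[-1.25  0.58 -0.21  2.4   1.66  1.67  1.75] tcp [0.48 0.32 0.31] z [ 1.   -0.08  0.  ] x [-0. -0.  1.] lip [0.5  0.32 0.1 ] side z 0.1 0.1
```

Run:
```python
from ik import *
from h import frame,tool,arm
n=np.array([.997,-.079,0]); b=np.array([.079,.997,0]);M=frame(n,-b)
q0=np.array(arm.observe()["joints"]);Df=frame((0,0,-1),(1,0,0))
L=np.array([-.2135,0,.016])
def zx(z,x): z=np.array(z)/np.linalg.norm(z); return frame(z,np.cross(z,x))
m1=zx((.05,-.44,-.89),(-.8,.52,-.3));m2=zx((.37,-.7,-.61),(-.9,-.43,-.04));m3=zx((.78,-.57,-.27),(-.31,-.71,.63))
for X,Y,Z in((.45,0,.45),(.48,.05,.42),(.45,-.1,.45)):
  print(X,Y,Z)
  w=[((X,.1,.42),Df),((X,Y,Z),m1),((X,Y,Z),m2),((X,Y,Z),m3),((X,Y,Z),M),((X,.318,.36),M),((.592,.318,.26),M)]
  for o,k in zip(follow(q0,w,8),w): t,T=fkv(o[0]); print(*o,"lip",(t+T@L).round(2))
```

```text
0.45 0 0.45
[ 0.69  0.22 -1.21  1.54  0.21  1.52 -0.53] 0.0 0.0 lip [ 0.45 -0.12  0.41]
[ 0.57  0.25 -1.27  1.55  0.63  1.77  0.27] 0.0 0.0 lip [ 0.62 -0.11  0.5 ]
[ 0.37  0.16 -1.27  1.85  0.96  1.72  0.97] 0.0 0.0 lip [0.65 0.08 0.45]
[ 0.28 -0.12 -1.18  2.31  1.3   1.3   1.63] 0.0 0.0 lip [0.53 0.14 0.31]
[ 0.4  -0.44 -0.79  2.57  2.29  0.57  1.94] 0.045 0.139 lip [0.46 0.02 0.27]
[-0.8   0.58 -0.86  2.36  1.65  2.    1.95] 0.0 0.0 lip [0.47 0.31 0.15]
[-0.65  0.81 -0.63  2.27  2.05  1.9   1.91] 0.0 0.0 lip [0.61 0.32 0.04]
0.48 0.05 0.42
[ 0.59  0.28 -1.16  1.48  0.26  1.54 -0.56] 0.0 0.0 lip [ 0.48 -0.11  0.41]
[ 0.38  0.38 -1.26  1.51  0.7   1.82  0.1 ] 0.0 0.0 lip [ 0.65 -0.06  0.47]
[ 0.17  0.36 -1.27  1.79  1.04  1.88  0.8 ] 0.0 0.0 lip [0.68 0.13 0.42]
[ 0.09  0.22 -1.27  2.25  1.37  1.69  1.47] 0.0 0.0 lip [0.56 0.19 0.28]
[ 0.54 -0.15 -1.27  2.57  2.06  1.02  2.03] 0.038 0.114 lip [0.5  0.06 0.23]
[-0.69  0.6  -0.9   2.34  1.75  2.    2.  ] 0.0 0.0 lip [0.5  0.31 0.15]
[-0.6   0.83 -0.7   2.26  2.07  1.95  1.95] 0.0 0.0 lip [0.61 0.32 0.05]
0.45 -0.1 0.45
[ 0.69  0.22 -1.21  1.54  0.21  1.52 -0.53] 0.0 0.0 lip [ 0.45 -0.12  0.41]
[ 0.86  0.18 -1.27  1.59  0.61  1.64  0.52] 0.0 0.0 lip [ 0.62 -0.22  0.5 ]
[ 0.76 -0.06 -1.23  1.94  0.89  1.33  1.25] 0.0 0.0 lip [ 0.65 -0.02  0.45]
[ 0.54 -0.34 -0.96  2.42  1.46  0.81  1.67] 0.0 0.0 lip [0.53 0.04 0.31]
[ 1.97 -0.44 -0.92  2.57  4.22  1.35  0.66] 0.039 0.118 lip [ 0.46 -0.12  0.26]
[-0.8   0.58 -0.86  2.36  1.65  2.    1.95] 0.0 0.0 lip [0.47 0.31 0.15]
[-0.65  0.81 -0.63  2.27  2.05  1.9   1.91] 0.0 0.0 lip [0.61 0.32 0.04]
```

```bash
cat > w.py <<'E'
from ik import *
from h import frame,tool,arm
n=np.array([.997,-.079,0]); b=np.array([.079,.997,0]);M=frame(n,-b)
Df=frame((0,0,-1),(1,0,0)); L=np.array([-.2135,0,.016])
def zx(z,x): z=np.array(z)/np.linalg.norm(z); return frame(z,np.cross(z,x))
m1=zx((.05,-.44,-.89),(-.8,.52,-.3));m2=zx((.37,-.7,-.61),(-.9,-.43,-.04));m3=zx((.78,-.57,-.27),(-.31,-.71,.63));m4=zx((.93,-.36,-.12),(-.05,-.44,.9))
E
python3 - <<'E'
from w import *
q0=np.array(arm.observe()["joints"])
for X,Y,X2 in((.42,-.05,.42),(.45,-.05,.40),(.43,0,.43)):
  print(X,Y,X2)
  w=[((X,.08,.43),Df),((X,Y,.45),m1),((X,Y,.45),m2),((X,Y,.45),m3),((X2,.15,.42),m4),((X2,.318,.38),M),((.592,.318,.26),M)]
  q=q0
  for k in w:
    o=follow(q,[k],10)[0]; q=o[0]; t,T=fkv(q); print(*o,"corners",(t+T@(L+[0,.09,0])).round(2),(t+T@(L-[0,.09,0])).round(2))
E
```

```text
0.42 -0.05 0.42
[ 1.64 -0.44 -1.27  1.66 -0.46  1.55  0.38] 0.022 0.07 corners [ 0.49 -0.14  0.42] [ 0.31 -0.14  0.41]
[ 1.55 -0.44 -1.27  1.7  -0.03  1.35  1.22] 0.021 0.067 corners [ 0.62 -0.1   0.48] [ 0.52 -0.24  0.53]
[ 1.1  -0.44 -1.27  1.96  0.5   1.05  1.61] 0.009 0.027 corners [0.59 0.08 0.39] [ 0.63 -0.02  0.53]
[ 0.57 -0.44 -1.1   2.4   1.26  0.83  1.75] 0.0 0.0 corners [0.45 0.06 0.25] [0.55 0.13 0.38]
[-0.35  0.3  -1.25  2.39  1.35  1.92  1.67] 0.0 0.0 corners [0.41 0.16 0.19] [0.48 0.31 0.26]
[-0.87  0.52 -0.88  2.36  1.56  2.    1.96] 0.0 0.0 corners [0.43 0.23 0.17] [0.44 0.41 0.17]
[-0.67  0.8  -0.6   2.27  2.04  1.89  1.9 ] 0.0 0.0 corners [0.6  0.23 0.05] [0.62 0.41 0.05]
0.45 -0.05 0.4
[ 0.75  0.22 -1.23  1.53  0.2   1.54 -0.48] 0.0 0.0 corners [ 0.54 -0.13  0.41] [ 0.36 -0.13  0.41]
[ 0.72  0.21 -1.27  1.58  0.62  1.7   0.4 ] 0.0 0.0 corners [ 0.68 -0.1   0.47] [ 0.57 -0.23  0.53]
[ 0.57  0.05 -1.27  1.9   0.94  1.53  1.1 ] 0.0 0.0 corners [0.63 0.09 0.38] [ 0.67 -0.02  0.53]
[ 0.41 -0.25 -1.07  2.37  1.35  1.04  1.67] 0.0 0.0 corners [0.48 0.06 0.25] [0.58 0.13 
[... 284 characters left out ...]
05]
0.43 0 0.43
[ 1.65 -0.44 -1.27  1.66 -0.46  1.54  0.38] 0.027 0.084 corners [ 0.49 -0.14  0.43] [ 0.31 -0.14  0.41]
[ 1.45 -0.44 -1.27  1.69 -0.04  1.37  1.13] 0.032 0.102 corners [ 0.62 -0.05  0.49] [ 0.52 -0.19  0.54]
[ 1.02 -0.44 -1.27  1.93  0.47  1.1   1.59] 0.025 0.079 corners [0.58 0.13 0.4 ] [0.63 0.03 0.54]
[ 0.67 -0.44 -1.27  2.33  1.17  0.87  1.78] 0.003 0.01 corners [0.45 0.11 0.25] [0.55 0.18 0.38]
[-0.33  0.31 -1.25  2.38  1.38  1.91  1.68] 0.0 0.0 corners [0.42 0.17 0.19] [0.49 0.32 0.26]
[-0.83  0.53 -0.89  2.36  1.59  2.    1.98] 0.0 0.0 corners [0.44 0.22 0.16] [0.45 0.4  0.16]
[-0.65  0.81 -0.63  2.27  2.04  1.9   1.91] 0.0 0.0 corners [0.6  0.23 0.04] [0.61 0.4  0.04]
```

Run:
```python
from w import *
from h import *
rep()
plan((.455,.08,.43),Df,10)
```

```text
tcp [0.4395 0.0225 0.4062] x [0.137 0.261 0.955] y [ 0.737 -0.671  0.078] z [ 0.662  0.693 -0.285] j [ 1.89  0.2  -1.27  2.32 -1.32  1.14  0.83] clk 15.05
n 10 step mm 6 slide [[0.013, -0.008, 0.014], [0.015, -0.007, 0.013], [0.017, -0.005, 0.012], [0.019, -0.004, 0.01], [0.02, -0.002, 0.007], [0.021, -0.001, 0.005], [0.021, 0.001, 0.003], [0.021, 0.002, -0.0], [0.021, 0.003, -0.003], [0.02, 0.004, -0.005]]
dr each [0.44, -0.99, -0.49] tot [ 0.53 -1.19 -0.58]
```

```bash
python3 -m pendant '{"slide":[[0.013,-0.008,0.014],[0.015,-0.007,0.013],[0.017,-0.005,0.012],[0.019,-0.004,0.01],[0.02,-0.002,0.007],[0.021,-0.001,0.005],[0.021,0.001,0.003],[0.021,0.002,0],[0.021,0.003,-0.003],[0.02,0.004,-0.005]],"dr":[[0.44,-0.99,-0.49],[0.44,-0.99,-0.49],[0.44,-0.99,-0.49],[0.44,-0.99,-0.49],[0.44,-0.99,-0.49],[0.44,-0.99,-0.49],[0.44,-0.99,-0.49],[0.44,-0.99,-0.49],[0.44,-0.99,-0.49],[0.44,-0.99,-0.49]],"claw":[0,0,0,0,0,0,0,0,0,0]}' 55
python3 - <<'E'
from w import *
from h import *
rep()
plan((.455,.08,.43),Df,3)
print("m1");plan((.45,-.05,.45),m1,10)
q=np.array(arm.observe()["joints"])
for k in [((.45,-.05,.45),m1),((.45,-.05,.45),m2),((.45,-.05,.45),m3),((.40,.15,.42),m4),((.40,.318,.38),M)]:
    o=follow(q,[k],10)[0];q=o[0];print(*o)
E
```

```text
clock: 16.05
position: [0.4456, 0.0731, 0.4285]
ee_rot: [-2.229, -2.105, -0.209]
force: [-0.8, -0.2, -2.2]
width: 0.251
gripper_force: 55.0
tcp [0.4456 0.0731 0.4285] x [0.053 0.988 0.146] y [ 0.997 -0.06   0.044] z [ 0.052  0.143 -0.988] j [ 0.98  0.14 -1.26  1.59  0.01  1.42 -0.33] clk 16.05
n 3 step mm 4 slide [[0.008, 0.01, -0.0], [0.008, 0.01, -0.001], [0.008, 0.01, -0.001]]
dr each [0.13, -0.4, -0.16] tot [ 0.05 -0.14 -0.06]
m1
n 10 step mm 13 slide [[-0.039, 0.004, -0.013], [-0.04, 0.0, -0.011], [-0.041, -0.004, -0.008], [-0.04, -0.008, -0.006], [-0.04, -0.012, -0.003], [-0.038, -0.016, -0.001], [-0.037, -0.02, 0.002], [-0.034, -0.023, 0.005], [-0.031, -0.026, 0.007], [-0.028, -0.029, 0.009]]
dr each [0.22, -0.47, -0.82] tot [ 0.27 -0.57 -0.98]
[ 0.72  0.21 -1.27  1.58  0.62  1.7   0.4 ] 0.0 0.0
[ 0.57  0.05 -1.27  1.9   0.94  1.53  1.1 ] 0.0 0.0
[ 0.41 -0.25 -1.07  2.37  1.35  1.04  1.67] 0.0 0.0
[-0.4   0.29 -1.26  2.4   1.28  1.94  1.64] 0.0 0.0
[-0.95  0.5  -0.85  2.37  1.5   2.    1.93] 0.0 0.0
```

```bash
python3 -m pendant '{"slide":[[-0.039,0.004,-0.013],[-0.04,0,-0.011],[-0.041,-0.004,-0.008],[-0.04,-0.008,-0.006],[-0.04,-0.012,-0.003],[-0.038,-0.016,-0.001],[-0.037,-0.02,0.002],[-0.034,-0.023,0.005],[-0.031,-0.026,0.007],[-0.028,-0.029,0.009]],"dr":[[0.22,-0.47,-0.82],[0.22,-0.47,-0.82],[0.22,-0.47,-0.82],[0.22,-0.47,-0.82],[0.22,-0.47,-0.82],[0.22,-0.47,-0.82],[0.22,-0.47,-0.82],[0.22,-0.47,-0.82],[0.22,-0.47,-0.82],[0.22,-0.47,-0.82]],"claw":[0,0,0,0,0,0,0,0,0,0]}' 55
python3 - <<'E'
from w import *
from h import *
rep()
plan((.45,-.05,.45),m2,8)
t=np.array([.45,-.05,.45]);plan(t,m3,8,(t,m2))
E
```

```text
clock: 17.05
position: [0.4499, -0.0495, 0.4489]
ee_rot: [0.886, 2.75, -0.607]
force: [-0.7, -0.3, -2.1]
width: 0.254
gripper_force: 55.0
tcp [ 0.4499 -0.0495  0.4489] x [-0.804  0.516 -0.297] y [ 0.593  0.738 -0.323] z [ 0.053 -0.436 -0.899] j [ 0.71  0.2  -1.26  1.59  0.6   1.69  0.4 ] clk 17.05
n 8 step mm 0 slide [[-0.0, -0.0, -0.0], [-0.0, -0.0, -0.0], [-0.0, -0.0, -0.0], [-0.0, -0.0, -0.0], [-0.0, -0.0, -0.0], [-0.0, -0.0, -0.0], [-0.0, -0.0, -0.0], [-0.0, -0.0, -0.0]]
dr each [0.35, -0.42, -1.0] tot [ 0.34 -0.41 -0.96]
n 8 step mm 0 slide [[0.0, 0.0, 0.0], [0.0, 0.0, 0.0], [0.0, 0.0, 0.0], [0.0, 0.0, 0.0], [0.0, 0.0, 0.0], [0.0, 0.0, 0.0], [0.0, 0.0, 0.0], [0.0, 0.0, 0.0]]
dr each [0.53, -0.29, -0.99] tot [ 0.51 -0.27 -0.95]
```

```bash
python3 -m pendant '{"slide":[[0,0,0],[0,0,0],[0,0,0],[0,0,0],[0,0,0],[0,0,0],[0,0,0],[0,0,0]],"dr":[[0.35,-0.42,-1],[0.35,-0.42,-1],[0.35,-0.42,-1],[0.35,-0.42,-1],[0.35,-0.42,-1],[0.35,-0.42,-1],[0.35,-0.42,-1],[0.35,-0.42,-1]],"claw":[0,0,0,0,0,0,0,0]}' 55
python3 -m pendant '{"slide":[[0,0,0],[0,0,0],[0,0,0],[0,0,0],[0,0,0],[0,0,0],[0,0,0],[0,0,0]],"dr":[[0.53,-0.29,-0.99],[0.53,-0.29,-0.99],[0.53,-0.29,-0.99],[0.53,-0.29,-0.99],[0.53,-0.29,-0.99],[0.53,-0.29,-0.99],[0.53,-0.29,-0.99],[0.53,-0.29,-0.99]],"claw":[0,0,0,0,0,0,0,0]}' 55
python3 - <<'E'
from w import *
from h import *
rep()
q=np.array(arm.observe()["joints"])
for k in [((.40,.15,.42),m4),((.40,.318,.38),M)]:
    o=follow(q,[k],10)[0];q=o[0];print(*o)
plan((.40,.15,.42),m4,10)
E
```

```text
clock: 17.85
position: [0.4499, -0.0489, 0.4485]
ee_rot: [-0.565, 2.569, -1.239]
force: [0.1, 0.1, -1.3]
width: 0.254
gripper_force: 55.0
clock: 18.65
position: [0.4495, -0.0492, 0.4484]
ee_rot: [-1.766, 1.626, -1.803]
force: [1.5, -0.3, -1.1]
width: 0.255
gripper_force: 55.0
tcp [ 0.4495 -0.0492  0.4484] x [-0.302 -0.718  0.628] y [-0.55  -0.407 -0.729] z [ 0.778 -0.565 -0.272] j [ 0.4  -0.27 -1.06  2.39  1.35  1.03  1.66] clk 18.65
[-0.4   0.29 -1.26  2.4   1.28  1.94  1.64] 0.0 0.0
[-0.95  0.5  -0.85  2.37  1.5   2.    1.93] 0.0 0.0
n 10 step mm 21 slide [[-0.049, -0.011, -0.048], [-0.048, -0.015, -0.047], [-0.048, -0.018, -0.047], [-0.047, -0.022, -0.046], [-0.046, -0.025, -0.045], [-0.045, -0.029, -0.044], [-0.043, -0.032, -0.043], [-0.042, -0.035, -0.042], [-0.04, -0.039, -0.041], [-0.039, -0.042, -0.039]]
dr each [0.25, -0.03, -0.39] tot [ 0.3  -0.03 -0.47]
```

```bash
python3 -m pendant '{"slide":[[-0.049,-0.011,-0.048],[-0.048,-0.015,-0.047],[-0.048,-0.018,-0.047],[-0.047,-0.022,-0.046],[-0.046,-0.025,-0.045],[-0.045,-0.029,-0.044],[-0.043,-0.032,-0.043],[-0.042,-0.035,-0.042],[-0.04,-0.039,-0.041],[-0.039,-0.042,-0.039]],"dr":[[0.25,-0.03,-0.39],[0.25,-0.03,-0.39],[0.25,-0.03,-0.39],[0.25,-0.03,-0.39],[0.25,-0.03,-0.39],[0.25,-0.03,-0.39],[0.25,-0.03,-0.39],[0.25,-0.03,-0.39],[0.25,-0.03,-0.39],[0.25,-0.03,-0.39]],"claw":[0,0,0,0,0,0,0,0,0,0]}' 55
python3 - <<'E'
from w import *
from h import *
rep()
q=np.array(arm.observe()["joints"])
for k in [((.42,.318,.34),M),((.55,.318,.2885),M)]:
    o=follow(q,[k],10)[0];q=o[0];print(*o)
plan((.42,.318,.34),M,10)
E
```

```text
clock: 19.65
position: [0.4011, 0.1509, 0.4207]
ee_rot: [-2.129, 0.915, -2.046]
force: [0.7, 1.0, -2.4]
width: 0.252
gripper_force: 55.0
tcp [0.4011 0.1509 0.4207] x [-0.051 -0.441  0.896] y [-0.374 -0.824 -0.426] z [ 0.926 -0.357 -0.123] j [-0.47  0.31 -1.23  2.41  1.25  1.95  1.59] clk 19.65
[-0.96  0.6  -0.78  2.39  1.54  2.    1.83] 0.0 0.0
[-0.77  0.71 -0.6   2.32  1.91  1.87  1.87] 0.0 0.0
n 10 step mm 19 slide [[-0.049, -0.037, -0.011], [-0.047, -0.039, -0.01], [-0.045, -0.042, -0.009], [-0.043, -0.044, -0.008], [-0.041, -0.046, -0.007], [-0.039, -0.048, -0.005], [-0.037, -0.05, -0.004], [-0.034, -0.052, -0.003], [-0.032, -0.053, -0.001], [-0.029, -0.055, 0.0]]
dr each [0.26, 0.05, -0.38] tot [ 0.31  0.06 -0.46]
```

```bash
python3 -m pendant '{"slide":[[-0.049,-0.037,-0.011],[-0.047,-0.039,-0.01],[-0.045,-0.042,-0.009],[-0.043,-0.044,-0.008],[-0.041,-0.046,-0.007],[-0.039,-0.048,-0.005],[-0.037,-0.05,-0.004],[-0.034,-0.052,-0.003],[-0.032,-0.053,-0.001],[-0.029,-0.055,0],[0,0,0]],"dr":[[0.26,0.05,-0.38],[0.26,0.05,-0.38],[0.26,0.05,-0.38],[0.26,0.05,-0.38],[0.26,0.05,-0.38],[0.26,0.05,-0.38],[0.26,0.05,-0.38],[0.26,0.05,-0.38],[0.26,0.05,-0.38],[0.26,0.05,-0.38],[0,0,0]],"claw":[0,0,0,0,0,0,0,0,0,0,0]}' 55 || true
python3 - <<'E'
from w import *
from h import *
rep()
E
```

```text
tcp [0.4011 0.1509 0.4207] x [-0.051 -0.441  0.896] y [-0.374 -0.824 -0.426] z [ 0.926 -0.357 -0.123] j [-0.47  0.31 -1.23  2.41  1.25  1.95  1.59] clk 19.65schema error: expected 1 to 10 rows
```

```bash
python3 -m pendant '{"slide":[[-0.049,-0.037,-0.011],[-0.047,-0.039,-0.01],[-0.045,-0.042,-0.009],[-0.043,-0.044,-0.008],[-0.041,-0.046,-0.007],[-0.039,-0.048,-0.005],[-0.037,-0.05,-0.004],[-0.034,-0.052,-0.003],[-0.032,-0.053,-0.001],[-0.029,-0.055,0]],"dr":[[0.26,0.05,-0.38],[0.26,0.05,-0.38],[0.26,0.05,-0.38],[0.26,0.05,-0.38],[0.26,0.05,-0.38],[0.26,0.05,-0.38],[0.26,0.05,-0.38],[0.26,0.05,-0.38],[0.26,0.05,-0.38],[0.26,0.05,-0.38]],"claw":[0,0,0,0,0,0,0,0,0,0]}' 55
python3 -m pendant '{"slide":[[0,0,0]],"dr":[[0,0,0]],"claw":[0]}'
python3 - <<'E'
from w import *
from h import *
rep()
c,im=snap("wrist","w6");cs,i1=snap("scene","s6");ct,i2=snap("top","t6")
t,T=tool()
for nm,p in (("hook",[.0545,0,-.0025]),("end",[.0615,0,-.0025]),("ends+",[.0615,.0085,-.0025]),("handle top end",[.0515,0,-.02])):
    print(nm,"wrist",proj(c,t+T@p).round(1),"scene",proj(cs,t+T@p).round(1),"top",proj(ct,t+T@p).round(1))
for p in ((.5796,.1697,.3),(.6019,.4648,.3),(.592,.318,.3)): print(p,proj(c,p).round(1),proj(cs,p).round(1),proj(ct,p).round(1))
h1=np.hstack([cv2.resize(i1[100:260,170:330],(400,400),interpolation=2),cv2.resize(i2[90:250,130:290],(400,400),interpolation=2)])
cv2.imwrite("pics/c6.png",h1)
cv2.imwrite("pics/c7.png",im)
E
```

```text
clock: 20.65
position: [0.4205, 0.3181, 0.3409]
ee_rot: [2.176, -0.088, 2.187]
force: [-0.4, -0.5, -1.3]
width: 0.254
gripper_force: 55.0
clock: 20.75
position: [0.4204, 0.3183, 0.3404]
ee_rot: [2.177, -0.089, 2.186]
force: [0.3, -1.1, -1.5]
width: 0.254
gripper_force: 55.0
tcp [0.4204 0.3183 0.3404] x [-0.004 -0.002  1.   ] y [-0.08  -0.997 -0.002] z [ 0.997 -0.08   0.004] j [-1.02  0.61 -0.71  2.41  1.52  1.98  1.78] clk 20.75
hook wrist [257.3 143.6] scene [204.5 149.7] top [209.4 209.1]
end wrist [257.4 128.5] scene [204.2 148.1] top [209.2 208.6]
ends+ wrist [275.8 128.5] scene [205.5 149.5] top [212.5 209. ]
handle top end wrist [257.7 157.4] scene [200.1 152.4] top [208.5 216. ]
(0.5796, 0.1697, 0.3) [382.4 209.6] [268.7 170.7] [269.  160.9]
(0.6019, 0.4648, 0.3) [ 98.8 210.7] [223.6 129. ] [164.3 148.4]
(0.592, 0.318, 0.3) [240.  209.7] [245.  148.4] [216.3 154.2]
```

View pics/c7.png

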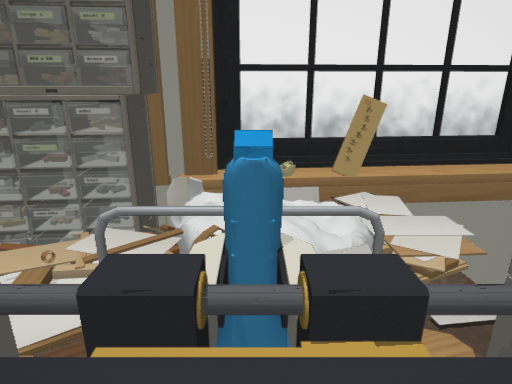

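The wrist view shows the hook end at (253,131), the handle at u 224–282, and the bar level at v≈211, with its posts at u≈102 and 378. All match the predictions to within a few pixels. I'll refine the bar position numerically.

Run:
```python
from w import *
from h import *
c=cal("wrist");ct=cal("top")
g=cv2.cvtColor(cv2.imread("pics/w6.png"),cv2.COLOR_BGR2HSV)
im=cv2.imread("pics/w6.png").astype(int)
for u in (125,145,165,310,330,350): print(u,im[200:222,u].sum(1).tolist())
t0=cv2.imread("pics/top0.png").astype(int)
for u in (190,205,220,235,250):
    p=t0[142:170,u].sum(1); print(u,p.tolist())
w=cv2.imread("pics/w6.png").astype(int)
print([w[235,u].sum() for u in range(92,112)],[w[235,u].sum() for u in range(368,390)])
K,t,Mc=c; 
for x in (.585,.592,.60):
    pc=Mc.T@(np.array([x,.318,.3])-t); print(x,"depth",-pc[2],"sep px",K[0,0]*.3/-pc[2])
```

```text
125 [254, 274, 387, 423, 421, 416, 402, 524, 534, 480, 428, 375, 324, 295, 273, 220, 351, 290, 291, 326, 421, 421]
145 [213, 214, 215, 213, 212, 241, 405, 526, 542, 478, 434, 379, 321, 293, 271, 191, 211, 210, 212, 210, 211, 212]
165 [384, 384, 382, 380, 381, 377, 404, 537, 557, 480, 436, 381, 321, 294, 272, 221, 365, 314, 360, 359, 361, 357]
310 [522, 646, 651, 655, 658, 647, 515, 545, 522, 469, 437, 374, 315, 293, 265, 275, 645, 646, 646, 645, 627, 614]
330 [315, 474, 658, 659, 661, 651, 517, 538, 511, 466, 433, 368, 312, 293, 262, 291, 670, 654, 633, 635, 633, 633]
350 [609, 609, 607, 601, 493, 386, 518, 528, 506, 464, 429, 366, 312, 290, 263, 268, 631, 638, 644, 647, 647, 644]
190 [318, 321, 311, 285, 263, 281, 391, 588, 671, 532, 329, 263, 252, 235, 215, 198, 192, 204, 217, 225, 215, 214, 218, 224, 236, 215, 193, 205]
205 [304, 296, 277, 254, 258, 265, 270, 273, 376, 593, 680, 508, 271, 203, 223, 237, 239, 237, 247, 243, 246, 227, 189, 192, 230, 251, 255, 232]
220 [242, 249, 236, 232, 225, 223, 233, 238, 242, 253, 423, 653, 700, 507, 272, 237, 235, 243, 251, 269, 273, 261, 241, 
[... 414 characters left out ...]
(297), np.int64(287), np.int64(273), np.int64(260), np.int64(244), np.int64(222), np.int64(366), np.int64(574), np.int64(573), np.int64(572), np.int64(574), np.int64(576), np.int64(577), np.int64(576)] [np.int64(526), np.int64(528), np.int64(507), np.int64(412), np.int64(377), np.int64(338), np.int64(272), np.int64(238), np.int64(268), np.int64(291), np.int64(300), np.int64(303), np.int64(304), np.int64(299), np.int64(292), np.int64(273), np.int64(318), np.int64(431), np.int64(433), np.int64(432), np.int64(433), np.int64(433)]
0.585 depth 0.34530987078814124 sep px 291.890740870866
0.592 depth 0.3519732717138744 sep px 286.3647956095651
0.6 depth 0.35958858705756935 sep px 280.30020318258005
```

```bash
python3 -m pendant '{"slide":[[-0.05,0,0.06],[-0.07,0,0.1],[-0.055,0,0.12],[-0.018,0,0.1],[0,0,0.05],[0,0,0]],"dr":[[0,0,0],[0,0,0],[0,0,0],[0,0,0],[0,0,0],[0,0,0]],"claw":[0,0,0,0,0,0]}' 55
python3 - <<'E'
from w import *
from h import *
rep();print(arm.observe()["force"])
plan((.590,.318,.2825),M,4)
c,im=snap("wrist","w7")
t,T=tool(); print(proj(c,(.597,.318,.3)), proj(c,t+T@[.0615,0,-.0025]))
for u in (100,140,160,300,340,360): 
    p=im[170:270,u].astype(int).sum(1); print(u,p[20:70].tolist())
E
```

```text
clock: 21.5
position: [0.5512, 0.3044, 0.2854]
ee_rot: [2.172, -0.099, 2.187]
force: [0.2, -0.1, -2.7]
width: 0.255
gripper_force: 55.0
tcp [0.5512 0.3044 0.2854] x [-0.007 -0.005  1.   ] y [-0.086 -0.996 -0.005] z [ 0.996 -0.086  0.007] j [-0.81  0.73 -0.53  2.36  1.89  1.87  1.78] clk 21.5
[ 0.18335073 -0.13456426 -2.72296091]
n 4 step mm 10 slide [[-0.003, -0.014, 0.031], [-0.003, -0.014, 0.031], [-0.003, -0.014, 0.031], [-0.002, -0.014, 0.031]]
dr each [0.02, -0.01, -0.01] tot [ 0.01 -0.01 -0.01]
[225.40450396 197.40902658] [251.66125342 132.36722344]
100 [356, 290, 266, 285, 399, 511, 521, 519, 505, 471, 439, 415, 383, 349, 318, 303, 290, 284, 270, 251, 255, 248, 253, 305, 311, 348, 345, 301, 308, 370, 425, 419, 420, 420, 419, 421, 423, 417, 387, 328, 358, 374, 451, 485, 557, 562, 563, 562, 564, 567]
140 [381, 383, 382, 398, 511, 519, 538, 536, 507, 463, 440, 412, 379, 346, 315, 300, 290, 281, 259, 218, 379, 375, 348, 344, 315, 319, 318, 296, 297, 275, 274, 257, 255, 237, 242, 260, 271, 261, 255, 238, 233, 239, 263, 235, 299, 335, 310, 318, 324, 321]
160 [448, 448, 445, 454, 509
[... 291 characters left out ...]
 349, 316, 303, 293, 282, 262, 304, 604, 599, 582, 580, 600, 626, 623, 625, 624, 626, 623, 623, 622, 609, 578, 619, 648, 650, 649, 649, 650, 650, 651, 653, 650, 650, 653, 653, 653, 654, 650]
340 [256, 257, 299, 513, 522, 537, 512, 484, 457, 435, 410, 373, 338, 313, 296, 288, 279, 256, 293, 652, 644, 647, 668, 682, 676, 668, 662, 656, 650, 643, 642, 649, 652, 650, 649, 648, 649, 650, 648, 650, 649, 648, 646, 625, 612, 614, 618, 626, 638, 639]
360 [447, 587, 571, 347, 521, 524, 505, 482, 455, 432, 401, 367, 335, 307, 296, 286, 275, 249, 277, 652, 651, 632, 624, 640, 653, 652, 650, 649, 650, 650, 653, 655, 656, 659, 662, 662, 665, 665, 663, 664, 665, 667, 668, 669, 670, 667, 663, 659, 655, 650]
```

Run:
```python
from w import *
from h import *
c=cal("wrist");ct=cal("top")
def line(cam,uv,y=.318):
    t,d=ray(cam,uv); s=(y-t[1])/d[1]; return t,d
# for candidate x, z implied by wrist view 2 (u chosen at y=.318) and top
for x in (.590,.594,.598,.602):
    z=.3
    for _ in range(20):
        e=201.4-proj(c,(x,.318,z))[1]; z-=e*.0005
    print("wrist2",x,round(z,4))
for z in (.296,.3,.304):
    x=.59
    for _ in range(30):
        uv=proj(ct,(x,.318,z)); row=153.6+(uv[0]-220)*.13; x-=(row-uv[1])*.002
    print("top",z,round(x,4))
# cap of hook end
im=cv2.imread("pics/w7.png"); m=cv2.inRange(cv2.cvtColor(im,cv2.COLOR_BGR2HSV),(95,110,40),(118,255,255))
for v in range(122,230,6):
    u=np.flatnonzero(m[v,180:330])+180
    if len(u): print(v,u[0],u[-1])
t,T=tool()
for nm,p in (("cap rear top edge",[.0615,0,-.0025-.0075-.01]),("cap low edge",[.0615,0,-.0025+.0185])): print(nm,proj(c,t+T@p).round(1))
```

```text
wrist2 0.59 0.2993
wrist2 0.594 0.2979
wrist2 0.598 0.2966
wrist2 0.602 0.2953
top 0.296 0.5963
top 0.3 0.5951
top 0.304 0.5939
134 234 272
140 234 272
146 233 273
152 234 273
158 234 271
164 228 278
170 225 280
176 224 281
182 223 282
188 223 282
194 223 282
200 224 281
206 224 281
212 224 281
218 224 280
224 225 280
cap rear top edge [253.4 137.6]
cap low edge [253.2 127.5]
```

```bash
python3 -m pendant '{"slide":[[-0.013,0,0.034],[0,0,0.034],[0,0,0.034],[0,0,0.034],[0,0,0]],"dr":[[0.02,-0.03,-0.02],[0,0,0],[0,0,0],[0,0,0],[0,0,0]],"claw":[0,0,0,0,0]}' 55
python3 - <<'E'
from w import *
from h import *
rep();print(arm.observe()["force"])
E
```

```text
clock: 22.05
position: [0.5916, 0.3027, 0.2814]
ee_rot: [2.177, -0.091, 2.184]
force: [-0.0, -0.5, -2.2]
width: 0.252
gripper_force: 55.0
tcp [0.5916 0.3027 0.2814] x [-0.003 -0.002  1.   ] y [-0.081 -0.997 -0.002] z [ 0.997 -0.081  0.003] j [-0.74  0.73 -0.48  2.32  2.    1.81  1.83] clk 22.05
[-1.91695008e-03 -4.96871978e-01 -2.19700834e+00]
```

```bash
for i in 1 2; do :; done; python3 -m pendant '{"slide":[[0,0,0.01],[0,0,0.008],[0,0,0]],"dr":[[0,0,0],[0,0,0],[0,0,0]],"claw":[0,0,0]}' 55; python3 -m pendant '{"slide":[[0,0,0.008],[0,0,0]],"dr":[[0,0,0],[0,0,0]],"claw":[0,0]}' 55
```

```text
clock: 22.35
position: [0.5958, 0.3032, 0.2811]
ee_rot: [2.179, -0.088, 2.185]
force: [0.4, 1.1, -2.4]
width: 0.256
gripper_force: 55.0
clock: 22.55
position: [0.5974, 0.3034, 0.2809]
ee_rot: [2.18, -0.086, 2.184]
force: [-8.3, -0.5, -0.7]
width: 0.253
gripper_force: 55.0
```

```bash
python3 -m pendant '{"slide":[[0,0,-0.009],[-0.02,0,0],[-0.02,0,0],[-0.02,0,0]],"dr":[[0,0,0],[0,0,0],[0,0,0],[0,0,0]],"claw":[0,0,0,0]}' 55; python3 -m pendant '{"slide":[[-0.02,0,0],[-0.02,0,0],[0,0,0]],"dr":[[0,0,0],[0,0,0],[0,0,0]],"claw":[0,0,0]}' 55
```

```text
clock: 22.95
position: [0.5956, 0.3033, 0.2624]
ee_rot: [2.179, -0.088, 2.185]
force: [-0.1, 0.3, -1.5]
width: 0.256
gripper_force: 55.0
clock: 23.25
position: [0.5955, 0.3032, 0.2499]
ee_rot: [2.18, -0.087, 2.183]
force: [-0.3, -0.4, -2.0]
width: 0.255
gripper_force: 55.0
```

```bash
python3 -m pendant '{"slide":[[-0.01,0,0],[-0.007,0,0],[0,0,0]],"dr":[[0,0,0],[0,0,0],[0,0,0]],"claw":[0,0,0]}' 55; python3 -m pendant '{"slide":[[-0.007,0,0],[0,0,0]],"dr":[[0,0,0],[0,0,0]],"claw":[0,0]}' 55
python3 - <<'E'
from h import *
c,im=snap("wrist","w8"); cs,a=snap("scene","s8"); ct,b=snap("top","t8")
rep()
m=cv2.inRange(cv2.cvtColor(im,cv2.COLOR_BGR2HSV),(95,110,40),(118,255,255))
print([(v,(np.flatnonzero(m[v,150:360])+150)[[0,-1]].tolist()) for v in range(110,260,8) if m[v,150:360].any()])
for u in (170,320): print(im[150:290,u].astype(int).sum(1).tolist())
cv2.imwrite("pics/c8.png",np.hstack([im,cv2.resize(a[100:280,170:290],(256,384),interpolation=2)]))
E
```

```text
clock: 23.55
position: [0.5956, 0.3033, 0.2462]
ee_rot: [2.178, -0.089, 2.185]
force: [0.9, 0.4, -1.4]
width: 0.255
gripper_force: 55.0
clock: 23.75
position: [0.5959, 0.3033, 0.246]
ee_rot: [2.174, -0.091, 2.19]
force: [1.3, 0.2, 6.8]
width: 0.255
gripper_force: 55.0
tcp [0.5959 0.3033 0.246 ] x [-0.007 -0.003  1.   ] y [-0.08  -0.997 -0.004] z [ 0.997 -0.08   0.007] j [-0.75  0.82 -0.46  2.32  2.02  1.85  1.76] clk 23.9
[(134, [234, 272]), (142, [234, 272]), (150, [234, 272]), (158, [233, 272]), (166, [227, 278]), (174, [224, 281]), (182, [223, 282]), (190, [223, 282]), (198, [223, 281]), (206, [224, 281]), (214, [224, 280]), (222, [225, 280]), (230, [225, 279]), (238, [225, 279]), (246, [225, 279]), (254, [228, 277])]
[385, 360, 333, 312, 303, 294, 290, 284, 271, 263, 246, 256, 419, 420, 421, 424, 426, 426, 431, 429, 433, 436, 439, 442, 445, 449, 455, 454, 460, 468, 518, 645, 647, 642, 643, 641, 641, 638, 638, 637, 630, 630, 631, 627, 623, 621, 613, 612, 612, 614, 615, 617, 621, 633, 643, 658, 658, 651, 656, 653, 651, 650, 650, 650, 648, 644, 641, 637, 634, 629, 624, 620, 614, 610
[... 332 characters left out ...]
[381, 349, 319, 309, 297, 294, 286, 278, 271, 255, 229, 154, 285, 277, 275, 269, 265, 258, 255, 264, 366, 480, 482, 481, 480, 479, 482, 482, 482, 481, 481, 479, 481, 503, 647, 653, 657, 658, 658, 659, 659, 660, 659, 662, 662, 661, 640, 623, 636, 636, 639, 650, 648, 644, 628, 620, 649, 650, 651, 653, 651, 652, 652, 646, 641, 627, 617, 606, 608, 626, 641, 644, 644, 646, 646, 647, 644, 647, 646, 649, 647, 649, 649, 647, 642, 630, 627, 625, 626, 621, 620, 611, 608, 606, 604, 605, 605, 603, 603, 604, 603, 602, 599, 567, 159, 156, 156, 157, 155, 159, 156, 159, 159, 156, 158, 159, 161, 157, 159, 158, 157, 157, 155, 158, 156, 155, 158, 158, 159, 156, 159, 158, 158, 158, 158, 158, 159, 157, 156, 146]
```

View pics/c8.png

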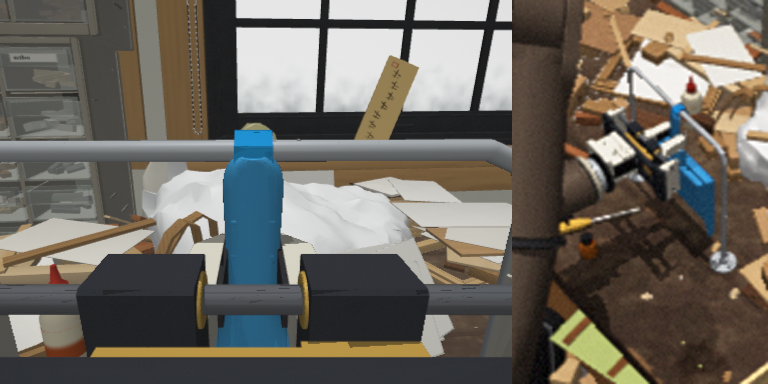

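The hook is over the bar and seated (the z-force went from -2 to +6.8 N). I'll let go and back straight out.

```bash
python3 -m pendant '{"slide":[[0.004,0,0],[0,0,0],[0,0,0],[0,0,0],[0,0,0],[0,0,0],[0,0,-0.05],[0,0,-0.1],[0,0,-0.12],[0,0,-0.1]],"dr":[[0,0,0],[0,0,0],[0,0,0],[0,0,0],[0,0,0],[0,0,0],[0,0,0],[0,0,0],[0,0,0],[0,0,0]],"claw":[0,0.7,0.7,0.7,0.7,0.7,0.7,0.7,0.7,0.7]}' 20
python3 - <<'E'
from h import *
rep()
c,im=snap("wrist","w9")
m=cv2.inRange(cv2.cvtColor(im,cv2.COLOR_BGR2HSV),(95,110,40),(118,255,255))
print(blob(m,100)[:3])
for p in ((.594,.303,.305),(.59,.303,.03)): print(proj(c,p).round(1))
print([(v,(np.flatnonzero(m[v])[[0,-1]]).tolist()) for v in range(100,384,12) if m[v].any()])
cs,a=snap("scene","s9"); m=cv2.inRange(cv2.cvtColor(a,cv2.COLOR_BGR2HSV),(95,110,40),(118,255,255)); print("scene",blob(m,60)[:3], proj(cs,(.594,.303,.3)),proj(cs,(.6,.303,.03)))
# offcuts in box: contrast in scene & top
ct,b=snap("top","t9")
for cam,n in ((cs,"s"),(ct,"t")):
    print(n,[proj(cam,q).round(0).tolist() for q in ((.37,-.10,.09),(.59,-.11,.09),(.59,-.23,.09),(.37,-.225,.09))])
E
```

```text
clock: 24.9
position: [0.4837, 0.3118, 0.2448]
ee_rot: [2.179, -0.089, 2.184]
force: [0.7, 1.4, -0.4]
width: 0.704
gripper_force: 0.0
tcp [0.4837 0.3118 0.2448] x [-0.003 -0.002  1.   ] y [-0.08  -0.997 -0.002] z [ 0.997 -0.08   0.002] j [-0.98  0.84 -0.54  2.41  1.7   1.97  1.59] clk 24.9
[(np.int32(8738), array([252. , 223.6]), array([186, 110, 133, 174], dtype=int32)), (np.int32(5582), array([249.2, 331.7]), array([158, 315, 185,  42], dtype=int32))]
[252.6 115.7]
[253.4 392.1]
[(112, [241, 263]), (124, [242, 263]), (136, [236, 268]), (148, [235, 269]), (160, [236, 268]), (172, [236, 268]), (184, [237, 267]), (196, [237, 267]), (208, [236, 267]), (220, [235, 268]), (232, [230, 274]), (244, [227, 276]), (256, [191, 313]), (268, [191, 313]), (280, [187, 317]), (316, [175, 329]), (328, [168, 336]), (340, [164, 341]), (352, [159, 177])]
scene [(np.int32(811), array([248.5, 179.5]), array([231, 149,  34,  62], dtype=int32)), (np.int32(98), array([101.3, 171.5]), array([ 92, 161,  20,  21], dtype=int32)), (np.int32(74), array([104.9, 189.2]), array([100, 181,  12,  15], dtype=int32))] [247.94527111 150.16081724] [250.88511978 196.76256574]
s [[275.0, 286.0], [322.0, 252.0], [348.0, 274.0], [301.0, 313.0]]
t [[351.0, 248.0], [354.0, 180.0], [391.0, 182.0], [391.0, 250.0]]
```

Run:
```python
from w import *
from h import *
q0=np.array(arm.observe()["joints"])
f=lambda y:frame((0,0,-1),y)
for nm,Dd in (("Dn",f((0,-1,0))),("x-",f((-1,0,0))),("diag",f((-.7,-.7,0))),("x+",f((1,0,0))),("Y+",f((0,1,0)))):
  q=q0;print(nm)
  for k in [((.40,.28,.36),M),((.42,.0,.45),Dd),((.42,-.34,.38),Dd),((.42,-.34,.19),Dd),((.42,-.26,.20),Dd),((.42,-.13,.10),Dd)]:
    o=follow(q,[k],10)[0];q=o[0];print(*o)
a=cv2.imread("pics/t2.png").astype(int);b=cv2.imread("pics/t9.png").astype(int)
d=np.abs(a-b).sum(2)>70
print("box",[x for x in blob(d[178:256,345:396],4)]); d2=d.copy(); d2[:,:0]=0; 
print("bench",[(int(s),c.tolist()) for s,c,_ in blob(d[180:262,200:345],6)])
```

```text
Dn
[-1.05  0.48 -0.72  2.47  1.44  1.93  1.8 ] 0.0 0.0
[-2.1  -0.44  0.66  2.06  0.64  1.76  2.74] 0.168 0.669
[0.06 0.01 0.45 2.48 2.48 0.12 2.74] 0.158 0.746
[0.41 0.29 0.08 2.46 2.46 0.12 2.74] 0.102 0.501
[0.24 0.23 0.09 2.53 2.3  0.12 2.74] 0.107 0.483
[ 0.13  0.35 -0.08  2.54  2.03  0.12  2.74] 0.073 0.315
x-
[-1.05  0.48 -0.72  2.47  1.44  1.93  1.8 ] 0.0 0.0
[-1.46 -0.26  1.07  1.66  0.23  1.6   2.74] 0.0 0.0
[-1.38 -0.44  1.31  1.8   0.65  1.48  2.74] 0.062 0.324
[-1.22 -0.44  1.32  2.21  0.78  1.    2.74] 0.078 0.289
[-1.32 -0.44  1.32  2.18  0.67  1.06  2.74] 0.052 0.199
[-1.45 -0.44  1.32  2.38  0.67  0.85  2.57] 0.076 0.148
diag
[-1.05  0.48 -0.72  2.47  1.44  1.93  1.8 ] 0.0 0.0
[-1.86 -0.44  0.9   1.77  0.51  1.74  2.74] 0.069 0.302
[-1.39 -0.44  1.06  2.24  1.01  1.27  2.74] 0.143 0.705
[-1.32 -0.44  1.32  2.54  1.33  0.79  2.74] 0.101 0.557
[-1.5  -0.44  1.32  2.49  1.15  0.88  2.74] 0.089 0.478
[-1.65 -0.44  1.32  2.55  1.01  0.79  2.74] 0.069 0.307
x+
[-1.05  0.48 -0.72  2.47  1.44  1.93  1.8 ] 0.0 0.0
[ 0.77 -0.2  -0.77  2.52  4.46  0.12  1.72] 0.191 0.793
[-0.61 
[... 388 characters left out ...]
 1.82 -0.13  0.98  2.28] 0.0 0.0
[ 0.22  0.27  0.28  1.92 -0.09  0.97  2.11] 0.0 0.0
[ 0.02  0.32  0.2   2.15 -0.1   0.68  1.86] 0.0 0.0
box [(np.int32(31), array([36. , 39.3]), array([32, 36,  8,  7], dtype=int32)), (np.int32(28), array([27.8, 17. ]), array([27, 10,  4, 14], dtype=int32)), (np.int32(27), array([28.5, 39.5]), array([26, 33,  8, 13], dtype=int32)), (np.int32(25), array([32.4, 56. ]), array([28, 51, 11,  9], dtype=int32)), (np.int32(24), array([19.7, 60.8]), array([18, 56,  6,  9], dtype=int32))]
bench [(4107, [71.0, 45.6]), (249, [33.4, 2.3]), (200, [24.4, 9.2]), (92, [2.1, 24.6]), (44, [17.4, 70.8]), (25, [27.9, 73.6]), (7, [34.9, 77.4]), (7, [3.0, 79.0]), (7, [22.0, 80.0])]
```

Differencing the top views gives exactly five new spots inside the box and none on the bench near it, so all the offcuts are in. The pan hangs freely. The lid is next.

```bash
python3 -m pendant '{"slide":[[0.04,0,-0.05],[0.08,0.02,-0.08],[0.1,0.03,-0.08],[0.1,0.03,-0.06],[0.06,0.02,-0.02]],"dr":[[0,0,0],[0,0,0],[0,0,0],[0,0,0],[0,0,0]],"claw":[0,0,0,0,0]}' 20
python3 - <<'E'
from w import *
from h import *
rep()
Dy=frame((0,0,-1),(0,1,0)); q=np.array(arm.observe()["joints"]); 
t,T=tool();rv=R.from_matrix(T.T@Dy).as_rotvec();print(rv)
N=24
for i in range(4,N+1,4):
    q,e,r=ik(t+(np.array([.42,0,.45])-t)*i/N,T@R.from_rotvec(rv*i/N).as_matrix(),q);print(q.round(2),round(e,3),(T@R.from_rotvec(rv*i/N).as_matrix())[:,2].round(2))
plan((.42,0,.45),Dy,N)
E
```

```text
clock: 25.55
position: [0.3948, 0.2886, 0.3604]
ee_rot: [2.179, -0.089, 2.187]
force: [0.5, 0.4, -0.2]
width: 0.313
gripper_force: 0.0
tcp [0.3948 0.2886 0.3604] x [-0.003 -0.003  1.   ] y [-0.078 -0.997 -0.003] z [ 0.997 -0.078  0.003] j [-1.09  0.52 -0.72  2.47  1.41  1.95  1.75] clk 25.55
[-2.18356013 -0.08223253  2.17619955]
[-1.01  0.45 -0.66  2.25  1.23  1.95  1.59] 0.0 [ 0.91 -0.42 -0.08]
[-0.89  0.36 -0.59  2.05  1.05  1.9   1.46] 0.0 [ 0.71 -0.65 -0.26]
[-0.73  0.24 -0.5   1.88  0.86  1.82  1.38] 0.0 [ 0.46 -0.73 -0.51]
[-0.55  0.12 -0.37  1.74  0.63  1.71  1.35] 0.0 [ 0.22 -0.62 -0.76]
[-0.35  0.03 -0.19  1.65  0.34  1.61  1.38] 0.0 [ 0.05 -0.35 -0.94]
[-0.15 -0.01  0.02  1.6   0.    1.55  1.45] 0.0 [ 0. -0. -1.]
n 24 step mm 13 slide [[0.013, 0.04, 0.007], [0.016, 0.038, 0.01], [0.019, 0.035, 0.013], [0.022, 0.032, 0.016], [0.025, 0.028, 0.019], [0.028, 0.024, 0.021], [0.03, 0.019, 0.023], [0.031, 0.014, 0.024], [0.032, 0.009, 0.025], [0.033, 0.004, 0.026], [0.033, -0.002, 0.026], [0.033, -0.007, 0.025], [0.032, -0.012, 0.024], [0.031, -0.017, 0.023], [0.029, -0.022, 0.021], [0.027, -0.026, 0.019], [0.024, -0.03, 0.016], [0.022, -0.034, 0.013], [0.018, -0.037, 0.01], [0.015, -0.039, 0.006], [0.011, -0.04, 0.003], [0.008, -0.041, -0.001], [0.004, -0.042, -0.005], [0.0, -0.041, -0.009]]
dr each [-0.76, -0.03, 0.76] tot [-2.18 -0.08  2.18]
```

```bash
python3 -m pendant '{"slide":[[0.013,0.04,0.007],[0.016,0.038,0.01],[0.019,0.035,0.013],[0.022,0.032,0.016],[0.025,0.028,0.019],[0.028,0.024,0.021],[0.03,0.019,0.023],[0.031,0.014,0.024]],"dr":[[-0.76,-0.03,0.76],[-0.76,-0.03,0.76],[-0.76,-0.03,0.76],[-0.76,-0.03,0.76],[-0.76,-0.03,0.76],[-0.76,-0.03,0.76],[-0.76,-0.03,0.76],[-0.76,-0.03,0.76]],"claw":[0,0,0,0,0,0,0,0]}'
python3 -m pendant '{"slide":[[0.032,0.009,0.025],[0.033,0.004,0.026],[0.033,-0.002,0.026],[0.033,-0.007,0.025],[0.032,-0.012,0.024],[0.031,-0.017,0.023],[0.029,-0.022,0.021],[0.027,-0.026,0.019]],"dr":[[-0.76,-0.03,0.76],[-0.76,-0.03,0.76],[-0.76,-0.03,0.76],[-0.76,-0.03,0.76],[-0.76,-0.03,0.76],[-0.76,-0.03,0.76],[-0.76,-0.03,0.76],[-0.76,-0.03,0.76]],"claw":[0,0,0,0,0,0,0,0]}'
python3 -m pendant '{"slide":[[0.024,-0.03,0.016],[0.022,-0.034,0.013],[0.018,-0.037,0.01],[0.015,-0.039,0.006],[0.011,-0.04,0.003],[0.008,-0.041,-0.001],[0.004,-0.042,-0.005],[0,-0.041,-0.009]],"dr":[[-0.76,-0.03,0.76],[-0.76,-0.03,0.76],[-0.76,-0.03,0.76],[-0.76,-0.03,0.76],[-0.76,-0.03,0.76],[-0.76,-0.03,0.76],[-0.76,-0.03,0.76],[-0.76,-0.03,0.76]],"claw":[0,0,0,0,0,0,0,0]}'
python3 - <<'E'
from w import *
from h import *
rep()
Dy=frame((0,0,-1),(0,1,0))
plan((.42,-.34,.40),Dy,9)
# lid state & box check
cs,a=snap("scene","s10"); m=cv2.inRange(cv2.cvtColor(a,cv2.COLOR_BGR2HSV),(95,110,40),(118,255,255)); print(blob(m,60)[:1])
E
```

```text
clock: 26.35
position: [0.4041, 0.1914, 0.3885]
ee_rot: [1.866, -1.612, 1.871]
force: [0.7, -0.8, -0.7]
width: 0.005
gripper_force: 0.0
clock: 27.15
position: [0.4118, 0.0947, 0.4178]
ee_rot: [1.068, -2.726, 1.072]
force: [0.6, 0.6, -0.8]
width: 0.0
gripper_force: 0.0
clock: 27.95
position: [0.4194, -0.0024, 0.4468]
ee_rot: [0.022, 3.137, 0.019]
force: [-0.5, 0.2, 0.7]
width: 0.004
gripper_force: 0.0
tcp [ 0.4194 -0.0024  0.4468] x [-1.     0.014 -0.004] y [0.014 1.    0.012] z [ 0.005  0.012 -1.   ] j [-0.11 -0.02 -0.    1.62 -0.01  1.54  1.45] clk 27.95
n 9 step mm 38 slide [[-0.002, -0.125, 0.016], [-0.002, -0.125, 0.016], [-0.002, -0.125, 0.016], [-0.001, -0.125, 0.016], [-0.001, -0.125, 0.016], [-0.001, -0.125, 0.017], [-0.001, -0.125, 0.017], [-0.001, -0.125, 0.017], [-0.0, -0.125, 0.017]]
dr each [0.01, 0.0, -0.01] tot [ 0.01  0.   -0.01]
[(np.int32(686), array([248. , 182.8]), array([231, 162,  33,  50], dtype=int32))]
```

```bash
python3 -m pendant '{"slide":[[0,-0.125,0.016],[0,-0.125,0.016],[0,-0.125,0.016],[0,-0.125,0.016],[0,-0.125,0.016],[0,-0.125,0.016],[0,-0.125,0.016],[0,-0.135,0.016],[0,-0.135,0.016]],"dr":[[0,0,0],[0,0,0],[0,0,0],[0,0,0],[0,0,0],[0,0,0],[0,0,0],[0,0,0],[0,0,0]],"claw":[0,0,0,0,0,0,0,0,0]}'
python3 -m pendant '{"slide":[[0,0,0.1],[0,0,0.15],[0,0,0.15],[0,0,0.15],[0,0,0.08],[0,0,0]],"dr":[[0,0,0],[0,0,0],[0,0,0],[0,0,0],[0,0,0],[0,0,0]],"claw":[0,0,0,0,0,0]}'
python3 - <<'E'
from h import *
rep()
delta((.42,-.345,.212),frame((0,0,-1),(0,1,0)))
E
```

```text
clock: 28.9
position: [0.4152, -0.3459, 0.3995]
ee_rot: [0.014, 3.14, 0.013]
force: [2.1, 0.5, 1.0]
width: 0.004
gripper_force: 0.0
clock: 29.5
position: [0.4143, -0.3408, 0.2075]
ee_rot: [-0.013, -3.138, -0.019]
force: [0.1, -0.5, 0.9]
width: 0.0
gripper_force: 0.0
tcp [ 0.4143 -0.3408  0.2075] x [-1.     0.009  0.004] y [0.009 1.    0.012] z [-0.004  0.012 -1.   ] j [ 0.33  0.32  0.34  1.83 -0.13  1.03  2.29] clk 29.5
slide u [-0.019 -0.014 -0.015] n>=0.2
dr u [ 0.1  -0.03 -0.07] n>=0.1
```

```bash
python3 -m pendant '{"slide":[[0,0.123,0],[0,0.123,0],[0,0.08,0.006],[0,0.08,0.006],[0,0.071,0.04],[0,0.071,0.04],[0,0.049,0.063],[0,0.049,0.063],[0,0,0]],"dr":[[0,0,0],[0,0,0],[0,0,0],[0,0,0],[0,0,0],[0,0,0],[0,0,0],[0,0,0],[0,0,0]],"claw":[0,0,0,0,0,0,0,0,0]}'
python3 - <<'E'
from h import *
rep()
E
```

```text
clock: 30.4
position: [0.4186, -0.146, 0.1471]
ee_rot: [0.009, 3.14, 0.015]
force: [0.6, -1.1, -0.2]
width: 0.006
gripper_force: 0.0
tcp [ 0.4186 -0.146   0.1471] x [-1.     0.005 -0.002] y [0.005 1.    0.01 ] z [ 0.002  0.01  -1.   ] j [ 0.03  0.24  0.23  2.11 -0.09  0.8   1.88] clk 30.4
```

```bash
python3 -m pendant '{"slide":[[0,0.02,0.06],[0,0.01,0.05],[0,0,0.03],[0,0,0]],"dr":[[0,0,0],[0,0,0],[0,0,0],[0,0,0]],"claw":[0,0,0,0]}'
python3 -m pendant '{"slide":[[0,0,0.02],[0,0,0]],"dr":[[0,0,0],[0,0,0]],"claw":[0,0]}'
python3 -m pendant '{"slide":[[0,0,0.01],[0,0,0]],"dr":[[0,0,0],[0,0,0]],"claw":[0,0]}'
```

```text
clock: 30.8
position: [0.4192, -0.1386, 0.1055]
ee_rot: [0.013, 3.139, 0.014]
force: [-0.2, 0.2, -0.6]
width: 0.004
gripper_force: 0.0
clock: 31.0
position: [0.4201, -0.1386, 0.1007]
ee_rot: [0.014, 3.137, 0.014]
force: [-2.4, -1.0, 11.6]
width: 0.009
gripper_force: 5.8
clock: 31.2
position: [0.4203, -0.1386, 0.1]
ee_rot: [0.014, 3.135, 0.015]
force: [-15.7, 3.3, 56.0]
width: 0.007
gripper_force: 28.3
```

```bash
python3 -m pendant '{"slide":[[0,0,-0.03],[0,0,-0.1],[0,-0.0,-0.16],[0,0,-0.16],[0,0.12,-0.1],[0,0.16,-0.05],[0,0.16,0],[0,0.16,0],[0,0.16,0],[0,0,0]],"dr":[[0,0,0],[0,0,0],[0,0,0],[0,0,0],[0,0,0],[0,0,0],[0,0,0],[0,0,0],[0,0,0],[0,0,0]],"claw":[0,0,0,0,0,0,0,0,0,0]}'
python3 - <<'E'
from h import *
rep()
cs,a=snap("scene","s11");ct,b=snap("top","t11")
for im,ref,box in ((a,"scene0",(235,330,260,365)),(b,"top0",(170,260,335,402))):
    r=cv2.imread(f"pics/{ref}.png").astype(int); y0,y1,x0,x1=box
    d=np.abs(im.astype(int)-r).sum(2)[y0:y1,x0:x1]; print(ref,"changed",(d>60).sum(),"of",d.size,[ (int(s),c.tolist()) for s,c,_ in blob(d>60,15)])
h=cv2.cvtColor(b,cv2.COLOR_BGR2HSV);m=cv2.inRange(h,(18,60,120),(32,220,255)); m[:, :330]=0
k=max(cv2.findContours(m,cv2.RETR_EXTERNAL,cv2.CHAIN_APPROX_NONE)[0],key=cv2.contourArea);print("lid",cv2.minAreaRect(k))
m=cv2.inRange(cv2.cvtColor(a,cv2.COLOR_BGR2HSV),(95,110,40),(118,255,255)); print(blob(m,60)[:1])
kt=blob(cv2.cvtColor(b,cv2.COLOR_BGR2HSV)[200:225,345:370,2]<110)[:1];print("knob",kt)
E
```

```text
clock: 32.2
position: [0.4203, 0.0945, 0.2792]
ee_rot: [-0.001, 3.137, 0.019]
force: [0.6, -0.3, 0.2]
width: 0.007
gripper_force: 0.0
tcp [0.4203 0.0945 0.2792] x [-1.    -0.    -0.004] y [-0.001  1.     0.012] z [ 0.004  0.012 -1.   ] j [-0.34  0.07  0.    1.94 -0.01  1.13  1.24] clk 32.2
scene0 changed 1385 of 9975 [(781, [10.5, 17.4]), (329, [36.7, 35.7]), (64, [42.5, 6.8]), (35, [80.1, 10.0]), (17, [96.4, 4.7])]
top0 changed 1122 of 6030 [(1017, [12.8, 56.2]), (31, [23.7, 41.1]), (16, [34.4, 6.4]), (15, [61.3, 57.7])]
lid ((370.5, 214.5), (79.0, 53.0), 90.0)
[]
knob [(np.int32(118), array([ 3.3, 15.5]), array([ 0,  4, 13, 21], dtype=int32))]
```

```bash
python3 -m pendant '{"slide":[[0.05,0.03,-0.12],[0.08,0.05,-0.15],[0.08,0.05,-0.15],[0.05,0.03,-0.1],[0,0,0]],"dr":[[0,0,0],[0,0,0],[0,0,0],[0,0,0],[0,0,0]],"claw":[0,0,0,0,0]}'
python3 - <<'E'
from h import *
rep()
cs,a=snap("scene","s12");ct,b=snap("top","t12")
ha,hb=[cv2.cvtColor(i,cv2.COLOR_BGR2HSV) for i in (a,b)]
m=cv2.inRange(ha,(95,110,40),(118,255,255)); print("pan",[x for x in blob(m,60) if x[1][0]>200], "exp hook",proj(cs,(.594,.305,.3)))
kt=blob(hb[200:225,345:370,2]<100)[:2];ks=blob(ha[252:280,290:316,2]<110)[:3];print(kt,ks)
for im,ref,box in ((a,"scene0",(235,330,260,365)),(b,"top0",(170,260,335,402))):
    r=cv2.imread(f"pics/{ref}.png").astype(int); y0,y1,x0,x1=box
    d=np.abs(im.astype(int)-r).sum(2)[y0:y1,x0:x1]; print(ref,(d>60).sum(),[ (int(s),c.tolist()) for s,c,_ in blob(d>60,15)])
ms=cv2.inRange(ha,(18,60,100),(32,220,255)); ms[:230]=0;ms[:,:262]=0
k2=max(cv2.findContours(ms,cv2.RETR_EXTERNAL,cv2.CHAIN_APPROX_NONE)[0],key=cv2.contourArea)
print("lid s",cv2.approxPolyDP(k2,3,True)[:,0].tolist())
mt=cv2.inRange(hb,(18,60,100),(32,220,255)); mt[:, :330]=0
k=max(cv2.findContours(mt,cv2.RETR_EXTERNAL,cv2.CHAIN_APPROX_NONE)[0],key=cv2.contourArea);print("lid t",cv2.minAreaRect(k),cv2.approxPolyDP(k,4,True)[:,0].tolist())
for z in (.1,.107,.115): print(z,proj(cs,(.602,-.08,z)).round(1),proj(cs,(.352,-.07,z)).round(1),proj(ct,(.602,-.08,z)).round(1),proj(ct,(.352,-.07,z)).round(1))
E
```

```text
clock: 32.8
position: [0.3453, 0.1341, 0.4336]
ee_rot: [0.012, 3.132, 0.02]
force: [0.4, 0.2, 0.1]
width: 0.002
gripper_force: 0.0
tcp [0.3453 0.1341 0.4336] x [-1.     0.008 -0.01 ] y [0.008 1.    0.013] z [ 0.01   0.013 -1.   ] j [-0.42 -0.11 -0.08  1.73 -0.02  1.5   1.07] clk 32.8
pan [(np.int32(575), array([252.2, 183.4]), array([237, 149,  27,  63], dtype=int32))] exp hook [247.60603869 149.89442631]
[(np.int32(19), array([ 8.1, 13.5]), array([ 6, 10,  7,  6], dtype=int32))] [(np.int32(111), array([5.1, 3.9]), array([ 0,  0, 16, 13], dtype=int32)), (np.int32(30), array([10. , 14.4]), array([ 7, 11,  7,  7], dtype=int32))]
scene0 1533 [(771, [10.6, 17.2]), (342, [36.7, 37.7]), (127, [42.8, 6.0]), (48, [79.5, 10.2]), (33, [90.2, 7.0]), (22, [97.0, 5.2]), (17, [49.9, 65.4])]
top0 467 [(125, [12.0, 24.8]), (112, [3.3, 67.5]), (60, [9.5, 75.2]), (42, [16.6, 42.9]), (31, [23.7, 41.1]), (16, [34.4, 6.4]), (15, [61.3, 57.7])]
lid s [[318, 244], [300, 258], [305, 262], [301, 271], [296, 261], [269, 281], [272, 299], [297, 327], [300, 317], [305, 319], [304, 327], [347, 290], [353, 276]]
lid t ((369.5, 215.0), (80.0, 55.0), 90.0) [[345, 175], [346, 250], [395, 254], [397, 179]]
0.1 [318.3 243.2] [265.1 281.8] [345.4 175.1] [341.5 253.1]
0.107 [318.5 242.1] [265.1 280.8] [345.8 174.6] [341.9 252.9]
0.115 [318.8 240.8] [265.1 279.6] [346.3 174. ] [342.3 252.6]
```

```bash
python3 -c "
from cell import arm
print(arm.sign_off())"
```

```text
the job is handed in; nothing more can be done
None
```

I handed the job in at about 33 s; no verdict was shown. My last camera checks had all five offcuts in the box, the dustpan hanging free on the rail by its hook, and the lid shut; I did not check the two bottles, the screwdriver or the mallet afterwards.

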